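# Stack the drained rack cover

### The arm

A 6-joint arm with a two-finger parallel gripper is mounted at the origin on the work surface. World frame = base frame: x ahead of the robot, y to its left, z up, the work surface at z = 0. Lengths are in m, angles in rad, forces in N, time in s.
With the tool pointing down it reaches from about 0.3 to 0.95 m from the base axis. Payload 3.1 kg.
Tool frame: the origin (TCP) lies at the very end of the fingers, on their centre line; the grasp point (between the pads) lies 19 mm behind it (manip.grip_point_offset is the distance from the TCP to the grasp point, in m); z points along the fingers, x is the direction in which the jaws open and shut, and the axes are right-handed (so a half turn about z gives the same grasp; the last joint's range is limited). The gripper opens to 85 mm and grips with 20 to 120 N. Pads are 22 mm wide; open, the fingers measure 114 mm over their backs; the gripper's body (76 mm by 85 mm) begins 54 mm behind the grasp point. The pads swing forward as they close: fully open they stand 13 mm farther back than shut.
Start: joints at [-1.323, 0.308, 1.634, -0, 1.2, -0.07], TCP at [0.195, -0.594, 0.231] pointing down, gripper open.
Joint ranges: [-3.06, 3.06], [-0.79, 1.96], [0.05, 2.63], [-1.19, 4.34], [0.05, 2.64], [-2.94, 2.94]. Speed limits (rad/s): [2.79, 2.79, 3.14, 3.14, 3.14, 3.14].

### API

Orientations are given as a unit quaternion [w, x, y, z].
In Python, from rig import manip gives the robot as it stands.
- The arm moves only by the tool apply_moves, never from a script. Its argument "increments" is a list of rows, each a list of 5 numbers: the finger opening in mm, from 0 to 85.4, then the shift along the tool's x, y, z in mm, then the turn about the tool's z in degrees. In form: [[gripper, tx, ty, tz, twist], ...]. A call has 1 to 20 rows; each row shifts and turns the commanded pose from where the row before left it, along the tool's axes as they then stand; what a row does not reach is not made up. A row lasts 1/10 s, in which the tool goes at most 50 mm and 8.59 degrees, less where a joint would pass 70% of its speed; a pose out of reach is approached as far as the arm can. A call with a gripper value outside its range is refused whole. The fingers move at their own pace and stop on an object; "grip_force" is the grip in N (left out, the last holds). Time passes only in rows, so rows that do not move let the fingers close. It gives the time, the measured TCP pose, the force and the opening at its end, in the units of the state.
- manip.read_state(): the state, without advancing time (a new reading comes with each control period).
- manip.get_image(name): name is "scene" or "side" or "wrist"; returns a dict with "frame" (420x560x3 uint8, blue, green, red), "fovy" (degrees; the focal length in pixels is half the picture's height over the tangent of half this angle, whatever the lens; pixels are square), "cx", "cy" (the principal point, pixels), "k1" (the pictures are not rectified: a ray, as slopes to the right and down, at radius r is drawn at 1 + k1 r^2 times it, then the intrinsics apply), "origin" and "orientation" of the camera in the world. Camera axes: x right, y down, z forward; pixel columns grow to the right and rows downward; lengths in m; the calibration is good to about 2 mm. A picture is of the moment at which its call begins. There is no depth.
- manip.finish_job(): hands the job in, once; it reports no verdict.
Trained networks look in a picture, given as the dict that the camera call returned (one of the last four; its "shot" number tells which), for a name from the list of things; names that differ only in an ending like _2 or _b are one class to them, and where a whole thing is asked for, a point or a joint stands for the part that bears it (a point fixed in the world has none). Each returns a list of dicts, best first, with "p" (0 to 1); they miss things now and then, are a little off and sometimes report something else, mostly with a low value. They report only what shows in the picture. A call takes as long as a camera call. They do not tell look-alikes from the thing itself.
- manip.regions_of(picture, target): "pixels" (420x560 bool, what is visible of it) and "at" ([column, row] as shares, 0 to 1, of the picture: columns of its width, rows of its height, amid what is visible of it).
- manip.pinpoint(picture, target): "at" ([column, row] as shares, 0 to 1, of the picture: columns of its width, rows of its height: a listed point, or the origin of a listed thing).
The state is a dict: "time": time; "qpos": joint angles; "dq": joint speeds; "joint_torque": joint torques, N m; "ee_pos": TCP position; "tool_rot": TCP orientation; "wrist_force": force on the tool from outside, world axes, zero at the start; "wrist_torque": the same for the moment, N m; "grip_width": finger opening in m.
Only numpy, scipy, OpenCV 4.12 (cv2) and the standard library are available. Lean on these libraries where they do the work, as an engineer would, in place of code of your own. Each camera call takes 0.05 s, during which the arm holds its last target.

### The job

The sample-rack cover lying by itself on the wide sloping drain stand is dry: put it on top of the two covers in the narrow sloping rack. It lies too flat to be gripped, so first slide it sideways until it stands out past the side of the drain stand, grip it there and lift it off, then lay it gently on the other two, down on the ledge and pushed home against the rack's side stop so that all three are flush. Do not drop it, keep the two covers in their place, and leave the other things on the bench where they are.

Things in the scene. Friction and masses are not known exactly. Their poses are not given: they have to be found in the camera images.
- cover: cover to be moved: flat rigid grey plastic plate 110 x 160 x 6 mm, 0.11 to 0.18 kg, 15 dark round marks on each face. Origin at its centre; at the start its x axis (110 mm side) points down the slope, y (160 mm side) along the ledge to the left, z (6 mm) out of the face. It starts flat on the drain face, lower edge on the ledge, not past the sides; it stays up while its centre is over the board
- drain_face: sloping face of the drain stand, no side stop. Aluminium board, 6 mm thick, 55 degrees from level, high side to the robot. Origin: middle of the corner of face and ledge, 55 mm above the bench; x down the slope, y to the robot's left, z out of the face. The board goes up to x = -125 mm; board and ledge span y = -100 to 100 mm, the ledge stands 14 mm out. Behind the board all is free within 35 mm of each side, down to the 8 mm base on the bench
- rack_face: sloping face of the rack. Aluminium board, 6 mm thick, 55 degrees from level, high side to the robot. Origin: middle of the corner of face and ledge, 55 mm above the bench; x down the slope, y to the robot's left, z out of the face. The board goes up to x = -125 mm; board and ledge span y = -81 to 81 mm, the ledge stands 32 mm out. The finished third cover has its centre at x = -55, y = -1, z = 15 mm in this frame
- rack: the rack: aluminium stand 162 mm wide with two covers on it, origin under its base, axes as the bench at yaw 0. On its right (-y) side only it has a side stop: inner face at y = -81 mm, 28 mm out of the face, from 5 mm below the ledge's corner to 100 mm up the slope. The left (+y) side is open, so that fingers have room behind a cover standing out past that side
- stacked_a: cover like the first, lying lowest in the rack, flat on its face; loose. Origin and axes as for the cover
- stacked_b: cover like the first, lying on stacked_a in the rack; loose. Its upper face is 12 mm out of the rack's face. Origin and axes as for the cover
- jar: bystander, leave alone: white plastic jar, 64 mm across, 75 mm high; origin at its underside
- flask: bystander, leave alone: white plastic bottle, 66 mm across, 160 mm high; origin at its underside
- beaker: bystander, leave alone: glass beaker, 70 mm across, 90 mm high; origin at its underside
- foam_tray: bystander, leave alone: black divided tray, 150 x 200 x 50 mm; origin at its underside
- pot: bystander, leave alone: white porcelain bowl, 80 mm across, 50 mm high; origin at its underside
- spatula: bystander, leave alone: spatula, 180 mm long, lying flat; origin at its underside
- can: bystander, leave alone: plain metal can, 60 mm across, 70 mm high; origin at its underside
There are look-alikes about, which are no part of the job. Leave any pink or red look-alike of the stacked_b alone.

How it is judged:
By the outcome, as a careful person would: the job done as asked, in the order asked, and still so for the second after the job is handed in, with the robot touching nothing.
It also fails if it takes over 64 s, if anything falls off the work surface, if the arm or the gripper's body presses on something with over 40 N, if the wrist force passes 120 N, or if a joint passes its speed limit or range.

## Working session

There is one attempt and no reset: what is moved stays moved. The work goes in short steps, Python scripts to look and compute and a tool call to move; the robot and the scene stay as the last step left them, time stands still between calls to the robot, and variables do not carry over. Pictures are saved under pics/ and viewed, and the job is handed in when it is done.

Besides the shell and the picture viewer there is one more tool, called after ">>>" as name(argument=value, ...), one argument or row to a line, values as JSON. apply_moves: Moves the arm, as the interface text tells. Its arguments: {"type":"object","properties":{"increments":{"type":"array"},"grip_force":{"type":"number"}},"required":["increments"]}

```bash
ls; mkdir -p pics; python3 - <<'E'
from rig import manip
import cv2
s=manip.read_state(); print({k:s[k] for k in s})
print(manip.grip_point_offset)
for n in ["scene","side","wrist"]:
    p=manip.get_image(n); cv2.imwrite(f"pics/{n}0.png",p["frame"]); print(n,{k:p[k] for k in p if k!="frame"})
E
```

```text
pics
{'time': 0.0, 'qpos': array([-1.32274206e+00,  3.09052153e-01,  1.63519468e+00, -2.03657903e-05,
        1.19972321e+00, -6.96671664e-02]), 'dq': array([ 0.00185176,  0.00156682,  0.00013969,  0.00100473,  0.00072567,
       -0.00084497]), 'joint_torque': array([-2.98487730e-04, -4.15255308e+01, -2.76661885e+01, -7.89548130e-05,
        1.02911112e-02,  1.25878252e-06]), 'ee_pos': array([ 0.19503357, -0.59290911,  0.23001387]), 'tool_rot': array([-7.55043307e-04,  8.10064204e-01, -5.86339980e-01, -9.18145988e-04]), 'wrist_force': array([ 0.25804128, -0.54922904, -0.14660223]), 'wrist_torque': array([ 0.00492624,  0.01437759, -0.00094294]), 'grip_width': 0.08495881247832757}
0.0187
scene {'fovy': 53.06404564158913, 'cx': 276.2545804360844, 'cy': 212.51110907477465, 'k1': 0.04026048879144983, 'origin': array([0.95508704, 0.16629681, 1.06347157]), 'orientation': array([-0.11877791,  0.41451517,  0.86995526, -0.23926311]), 'shot': 1}
side {'fovy': 57.86347699388581, 'cx': 284.7076799140389, 'cy': 210.4135840000673, 'k1': 0.00499200593192253, 'origin': array([0.3622337 , 0.72327455, 0.92077449]), 'orientation': array([ 0.02719075, -0.06645825,  0.91452527, -0.39810487]), 'shot': 2}
wrist {'fovy': 70.7106451497823, 'cx': 282.6584846549557, 'cy': 210.09020481944233, 'k1': 0.018034935420033364, 'origin': array([ 0.26376378, -0.56978158,  0.37176714]), 'orientation': array([ 0.11670765,  0.80166632, -0.58002537, -0.08532878]), 'shot': 3}
```

View pics/scene0.png

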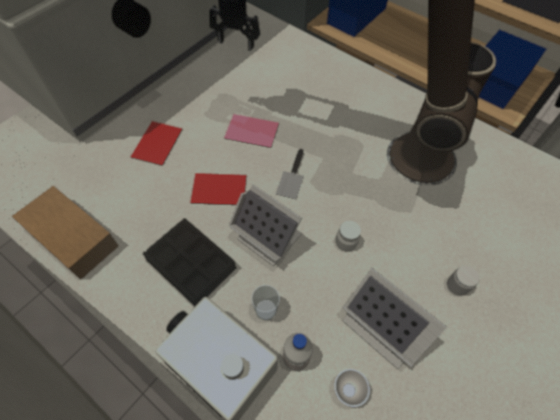

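View pics/side0.png

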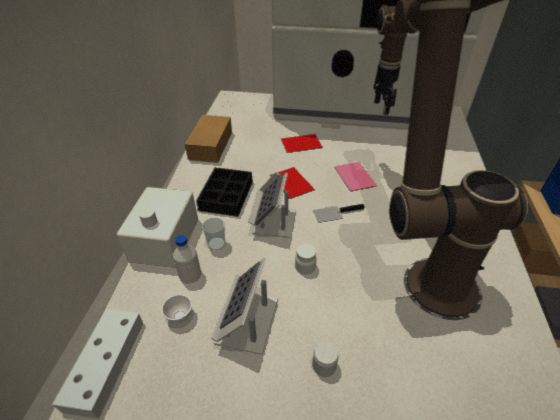

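View pics/wrist0.png

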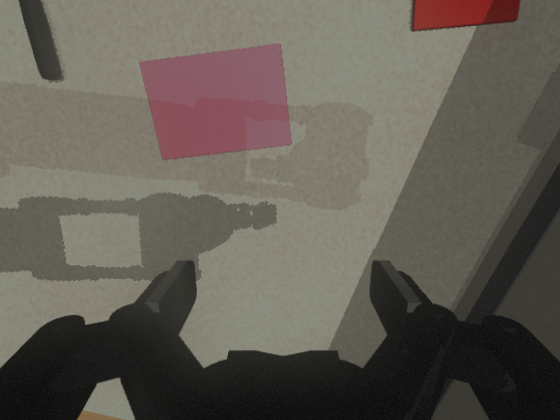

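```bash
cat > h.py <<'E'
from rig import manip
import cv2, numpy as np
from scipy.spatial.transform import Rotation as R
from scipy.optimize import least_squares
def Rq(q): return R.from_quat([q[1],q[2],q[3],q[0]]).as_matrix()
def K(p):
    f=p["frame"].shape[0]/2/np.tan(np.radians(p["fovy"])/2)
    return np.array([[f,0,p["cx"]],[0,f,p["cy"]],[0,0,1.]])
def proj(p,X):
    M=Rq(p["orientation"]); X=np.atleast_2d(X); Xc=(X-p["origin"])@M
    return cv2.projectPoints(Xc.reshape(-1,1,3).astype(float),np.zeros(3),np.zeros(3),K(p),np.array([p["k1"],0,0,0,0.]))[0].reshape(-1,2)
def ray(p,px):
    u=cv2.undistortPoints(np.array(px,float).reshape(-1,1,2),K(p),np.array([p["k1"],0,0,0,0.])).reshape(-1,2)
    d=np.c_[u,np.ones(len(u))]@Rq(p["orientation"]).T
    return d/np.linalg.norm(d,axis=1)[:,None]
def tri(ps,pxs):
    A=np.zeros((3,3));b=np.zeros(3)
    for p,px in zip(ps,pxs):
        d=ray(p,px)[0];P=np.eye(3)-np.outer(d,d);A+=P;b+=P@p["origin"]
    X=np.linalg.solve(A,b); return X,[np.linalg.norm(proj(p,X)[0]-px) for p,px in zip(ps,pxs)]
def shot(n,name=None):
    p=manip.get_image(n)
    if name: cv2.imwrite(f"pics/{name}.png",p["frame"])
    return p
a=np.radians(55)
RF=np.array([[np.cos(a),0,np.sin(a)],[0,1,0],[-np.sin(a),0,np.cos(a)]]) # columns x down slope,y,z
def face2w(o,yaw,pts):
    Z=R.from_euler('z',yaw).as_matrix(); return o+(np.atleast_2d(pts)@ (Z@RF).T)
E
python3 - <<'E'
from h import *
a_=shot("scene"); b_=shot("side")
W=np.array([560,420])
for t in ["cover","drain_face","rack_face","stacked_b","jar","flask","can","pot","beaker","spatula","foam_tray"]:
    out=[]
    for p in (a_,b_):
        r=manip.pinpoint(p,t); out.append([(np.round(np.array(x["at"])*W,1),round(x["p"],2)) for x in r[:4]])
    print(t,out)
    if t in("cover","drain_face","rack_face","stacked_b"):pass
    try: print("   ",tri((a_,b_),[out[0][0][0],out[1][0][0]]))
    except Exception as e: print(e)
for t in ["cover"]:
    for i,p in enumerate((a_,b_)):
        for j,r in enumerate(manip.regions_of(p,t)[:4]):
            m=r["pixels"].astype(np.uint8); print(i,j,r["p"],m.sum(),np.array(r["at"])*W)
            c=max(cv2.findContours(m,0,2)[0],key=cv2.contourArea); print(cv2.approxPolyDP(c,4,True).reshape(-1,2).tolist())
print(manip.read_state()["time"])
for n,p,(x0,y0,x1,y1) in(("cs",a_,(200,160,460,380)),("cd",b_,(190,150,320,370))):
    cv2.imwrite(f"pics/{n}.png",cv2.resize(p["frame"][y0:y1,x0:x1],None,fx=2.7,fy=2.7,interpolation=cv2.INTER_CUBIC))
E
```

```text
cover [[(array([384.3, 315.5]), 0.84)], [(array([239.6, 297. ]), 0.6)]]
    (array([0.5549203 , 0.17991074, 0.08958795]), [np.float64(0.4297103724649169), np.float64(0.38556654580564875)])
drain_face [[(array([375.7, 331.4]), 0.77)], [(array([229.7, 308. ]), 0.75)]]
    (array([0.58320069, 0.1856321 , 0.04251258]), [np.float64(0.9607034909208793), np.float64(0.855843459815059)])
rack_face [[(array([258.1, 238.8]), 0.84)], [(array([261.9, 204.6]), 0.69)]]
    (array([ 0.5736552 , -0.1933925 ,  0.06832641]), [np.float64(2.309822847088389), np.float64(1.8444986044929197)])
stacked_b [[(array([157.6, 141.3]), 0.94), (array([251.4, 130.6]), 0.89), (array([262.7, 223.4]), 0.77), (array([224.5, 189.4]), 0.57)], [(array([268.9, 197.3]), 0.94), (array([293.4, 180.8]), 0.93), (array([304.3, 144.6]), 0.82), (array([356.9, 177.2]), 0.65)]]
    (array([ 0.55473135, -0.56062851, -0.03936291]), [np.float64(45.40621263099315), np.float64(32.939120665648744)])
jar [[(array([345. , 241.5]), 0.89)], []]
list index out of range
flask [[(array([298.9, 358.9]), 0.55)], [(array([191.8, 276.9]), 0.89)]]
   
[... 629 characters left out ...]
ray([216. , 245.8]), 0.84)]]
    (array([ 0.69503049, -0.06625309, -0.00477253]), [np.float64(2.1765756200750186), np.float64(1.723229225779384)])
spatula [[(array([294. , 177.8]), 0.79)], [(array([340.8, 210.2]), 0.97)]]
    (array([ 0.31096399, -0.27104591,  0.0025052 ]), [np.float64(3.456261766332655), np.float64(3.052518045146484)])
foam_tray [[(array([188.6, 264.5]), 0.85)], [(array([225.1, 196.5]), 0.64)]]
    (array([ 0.73279945, -0.312356  , -0.01059839]), [np.float64(0.8861027743168828), np.float64(0.6506391324101972)])
0 0 0.68 3003 [386.792 315.882]
[[370, 276], [349, 307], [403, 352], [427, 321]]
1 0 0.76 939 [241.696 298.2  ]
[[258, 263], [238, 278], [220, 328], [242, 312]]
1.45
```

View pics/cs.png

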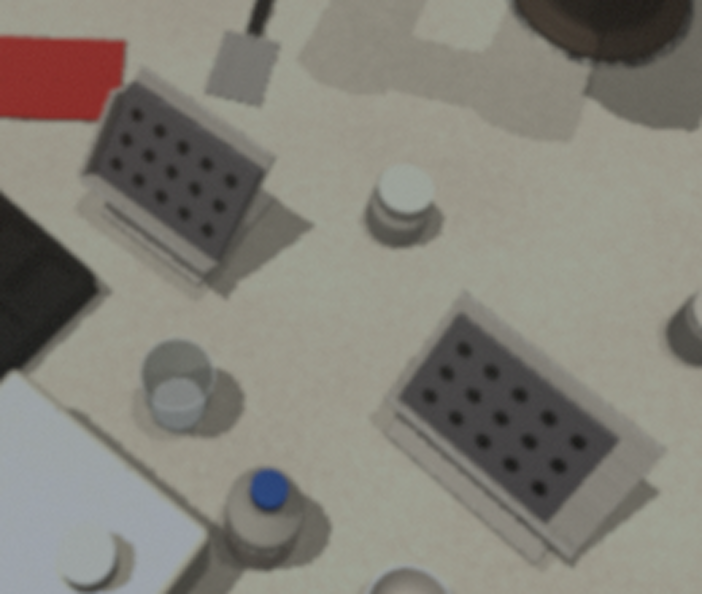

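View pics/cd.png

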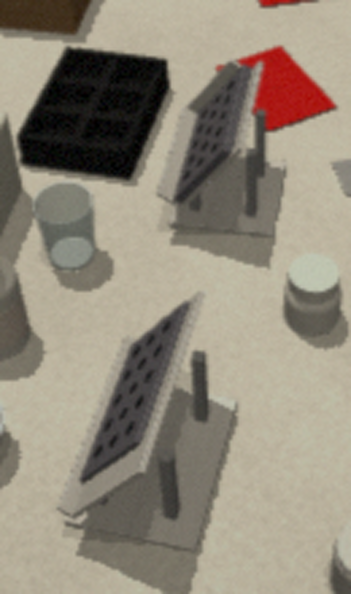

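```bash
cat > fit.py <<'E'
from h import *
D=np.array([(465,349),(447,372),(429,396),(491,371),(474,395),(456,418),(520,395),(501,419),(483,440),(549,418),(530,441),(511,464),(579,441),(559,465),(540,488)])/2.7+[200,160]
Rk=np.array([(137,115),(127,139),(116,163),(160,131),(149,155),(139,179),(183,147),(172,171),(161,196),(207,164),(195,188),(184,213),(231,181),(219,205),(207,229)])/2.7+[200,160]
def refine(g,P,h=3):
    out=[]
    for x,y in P:
        for _ in range(4):
            xi,yi=int(round(x)),int(round(y)); w=g[yi-h:yi+h+1,xi-h:xi+h+1].astype(float)
            w=np.clip(np.percentile(w,60)-w,0,None); yy,xx=np.mgrid[yi-h:yi+h+1,xi-h:xi+h+1]
            x,y=(w*xx).sum()/w.sum(),(w*yy).sum()/w.sum()
        out.append((x,y))
    return np.array(out)
def model(c,px,py,z):
    return np.array([[-.055+i*px,c+j*py,z] for j in(-2,-1,0,1,2) for i in(-1,0,1)])
E
python3 - <<'E'
from fit import *
p=shot("scene"); q=shot("side"); g=cv2.cvtColor(p["frame"],cv2.COLOR_BGR2GRAY)
d=refine(g,D); r=refine(g,Rk); print(abs(d-D).max(),abs(r-Rk).max())
# x: drain x,y,yaw ; rack x,y,yaw ; pitch px,py
def f(v):
    A=proj(p,face2w(np.array([v[0],v[1],.055]),v[2],model(0,v[6],v[7],.006)))-d
    B=proj(p,face2w(np.array([v[3],v[4],.055]),v[5],model(-.001,v[6],v[7],.012)))-r
    return np.r_[A.ravel(),B.ravel()]
s=least_squares(f,[.58,.18,0,.57,-.19,0,.03,.03]); v=s.x; print(np.round(v,4), np.sqrt(np.mean(s.fun**2)))
print("yaw deg",np.degrees(v[[2,5]]))
cov=np.array([[-.11,-.08,.006],[0,-.08,.006],[0,.08,.006],[-.11,.08,.006]])
# drain centre offset unknown: draw board for offsets
for c in (0.0,.02):
  pass
# cover y in drain frame c: origin of drain = cover origin - c*yaxis
for n,im in (("s",p),("d",q)):
    I=cv2.resize(im["frame"],None,fx=2.7,fy=2.7,interpolation=cv2.INTER_CUBIC)
    def poly(P,col): cv2.polylines(I,[np.round((proj(im,P)+.5)*2.7).astype(int)],True,col,1)
    poly(face2w(np.array([v[0],v[1],.055]),v[2],cov),(0,255,0))
    poly(face2w(np.array([v[3],v[4],.055]),v[5],cov+[0,-.001,.006]),(0,255,0))
    c=.015
    bd=np.array([[-.125,-.1+c,0],[0,-.1+c,0],[0,-.1+c,.014],[0,.1+c,.014],[0,.1+c,0],[-.125,.1+c,0]])
    poly(face2w(np.array([v[0],v[1],.055]),v[2],bd),(0,0,255))
    bd=np.array([[-.125,-.081,0],[0,-.081,0],[0,-.081,.032],[0,.081,.032],[0,.081,0],[-.125,.081,0]])
    poly(face2w(np.array([v[3],v[4],.055]),v[5],bd),(0,0,255))
    cv2.imwrite(f"pics/fit_{n}.png",I[430:1030,540:1240] if n=="s" else I[400:1000,480:880])
np.save("fit.npy",v)
E
```

```text
0.8105390882301435 0.6456456456456294
[ 0.5832  0.1775 -0.0765  0.5722 -0.1929  0.001   0.03    0.029 ] 0.0397889227927902
yaw deg [-4.3810673   0.05751411]
```

View pics/fit_s.png

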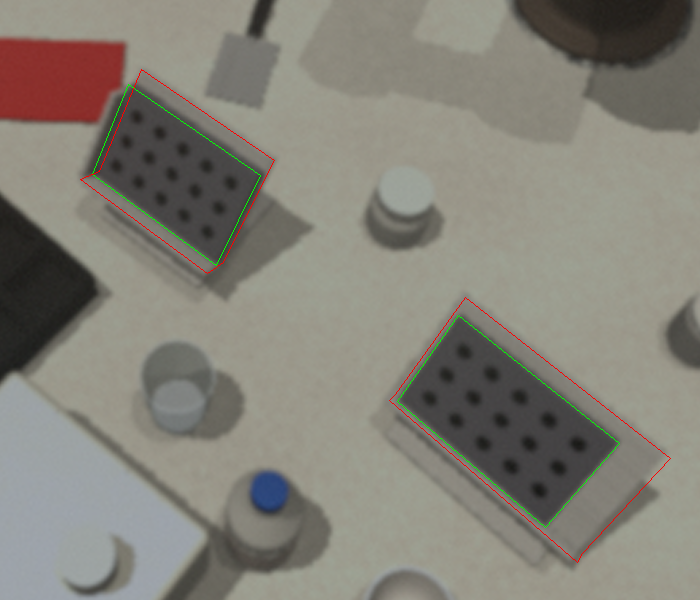

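View pics/fit_d.png

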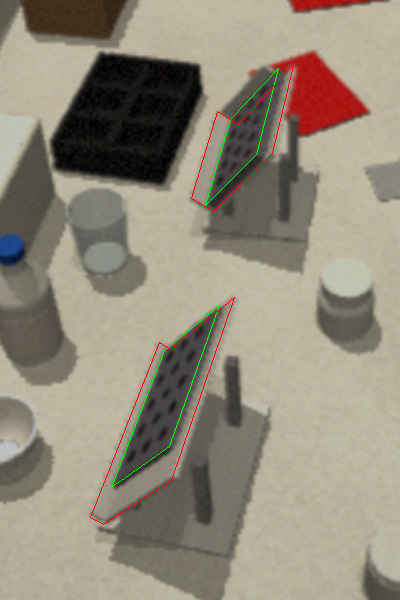

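```bash
cat > nav.py <<'E'
from h import *
v=np.load("fit.npy")
DO=np.array([v[0],v[1]]); DY=v[2]; RO=np.array([v[3],v[4]]); RY=v[5]
def loc(which,u,w,z):
    o,y=(DO,DY) if which=="d" else (RO,RY)
    return np.array([o[0]+u*np.cos(y)-w*np.sin(y), o[1]+u*np.sin(y)+w*np.cos(y), z])
def pt(which,s,w,n): # face coords (m) ->world
    u=s*np.cos(a)+n*np.sin(a); return loc(which,u,w,.055-s*np.sin(a)+n*np.cos(a))
def to(T,twist=0,show=True):
    st=manip.read_state(); M=Rq(st["tool_rot"]); th=np.degrees(np.arctan2(M[1,0],M[0,0]))
    d=M.T@(np.asarray(T)-st["ee_pos"])*1000
    print("t",round(st["time"],2),"pos",np.round(st["ee_pos"],4),"theta",round(th,2),"F",np.round(st["wrist_force"],2),"w",round(st["grip_width"]*1000,1),"-> tool mm",np.round(d,1), "tilt",np.round(M[:2,2],4))
E
python3 - <<'E'
from nav import *
st=manip.read_state(); M=Rq(st["tool_rot"]); print(M)
# after twist +22.5: axes
t=np.radians(22.6); M2=M@R.from_euler('z',t).as_matrix(); print(np.degrees(np.arctan2(M2[1,0],M2[0,0])))
# probing position: finger back face corner at cover front s=-.055, w=-.05
T=pt("d",-.055,-.055,.006)+loc("d",.011,0,0)-loc("d",0,0,0); print("probe tcp",T)
H=T.copy(); H[2]=.26
print("hover",H, M2.T@(H-st["ee_pos"])*1000)
E
```

```text
[[ 3.12475246e-01 -9.49925903e-01  1.41000139e-05]
 [-9.49925902e-01 -3.12475246e-01 -2.96808973e-05]
 [ 3.26005585e-05 -4.11942274e-06 -9.99999999e-01]]
-94.39153622461265
probe tcp [0.56341273 0.12380802 0.10349482]
hover [0.56341273 0.12380802 0.26      ] [-743.62012023 -312.11447979  -28.71173502]
```

>>> apply_moves(
  increments=[
    [0,0,0,-10,7.5],
    [0,0,0,-10,7.5],
    [0,0,0,-10,7.6],
    [0,0,0,0,0],
  ],
  grip_force=30,
)

```text
time: 1.95
ee_pos: [0.1956, -0.5948, 0.2631]
tool_rot: [-0.001, -0.68, 0.734, -0.002]
wrist_force: [0.4, -0.4, 0.1]
grip_width: 0.0283
```

>>> apply_moves(
  increments=[
    [0,-37,-15.6,0,0],
    [0,-37,-15.6,0,0],
    [0,-37,-15.6,0,0],
    [0,-37,-15.6,0,0],
    [0,-37,-15.6,0,0],
    [0,-37,-15.6,0,0],
    [0,-37,-15.6,0,0],
    [0,-37,-15.6,0,0],
    [0,-37,-15.6,0,0],
    [0,-37,-15.6,0,0],
    [0,-37,-15.6,0,0],
    [0,-37,-15.6,0,0],
    [0,-37,-15.6,0,0],
    [0,-37,-15.6,0,0],
    [0,-37,-15.6,0,0],
    [0,-37,-15.6,0,0],
    [0,-37,-15.6,0,0],
    [0,-37,-15.6,0,0],
    [0,-37,-15.6,0,0],
    [0,0,0,0,0],
  ],
)

```text
time: 3.95
ee_pos: [0.5461, 0.0885, 0.2608]
tool_rot: [0.001, -0.682, 0.731, 0.0]
wrist_force: [0.3, -0.7, 0.2]
grip_width: -0.0003
```

```bash
python3 - <<'E'
from nav import *
T=pt("d",-.055,-.055,.006)+loc("d",.011,0,0)-loc("d",0,0,0); to(T)
shot("scene","s1");shot("side","d1")
E
```

```text
t 3.95 pos [0.5461 0.0885 0.2608] theta -93.96 F [ 0.29 -0.67  0.19] w -0.3 -> tool mm [-36.1 -14.7 157.4] tilt [0.0011 0.002 ]
```

View pics/s1.png

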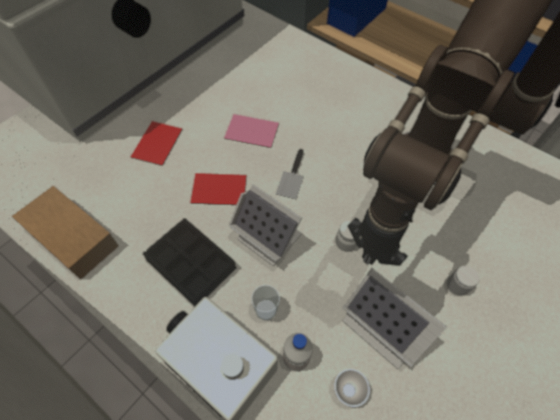

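View pics/d1.png

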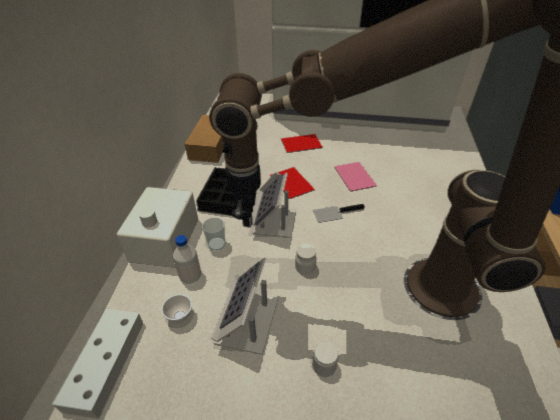

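>>> apply_moves(
  increments=[
    [0,-18,-7.3,0,0.2],
    [0,-18,-7.3,20,0.2],
    [0,0,0,40,0],
    [0,0,0,40,0],
    [0,0,0,30,0],
    [0,0,0,15,0],
    [0,0,0,0,0],
    [0,0,0,0,0],
  ],
)

```text
time: 4.85
ee_pos: [0.5628, 0.1187, 0.1174]
tool_rot: [0.001, -0.677, 0.736, -0.0]
wrist_force: [-0.2, 0.4, 0.1]
grip_width: 0.0002
```

```bash
python3 - <<'E'
from nav import *
T=pt("d",-.055,-.055,.006)+loc("d",.011,0,0)-loc("d",0,0,0); to(T)
p=shot("scene"); cv2.imwrite("pics/s2.png",cv2.resize(p["frame"][180:380,280:480],None,fx=3,fy=3))
p=shot("side"); cv2.imwrite("pics/d2.png",cv2.resize(p["frame"][180:380,160:360],None,fx=3,fy=3))
E
```

```text
t 4.85 pos [0.5628 0.1187 0.1174] theta -94.82 F [-0.18  0.38  0.14] w 0.2 -> tool mm [-5.2 -0.1 13.9] tilt [0.0015 0.0001]
```

View pics/s2.png

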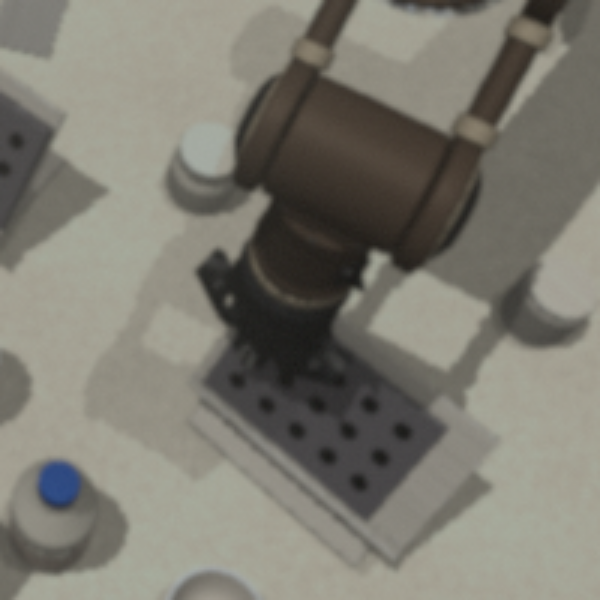

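View pics/d2.png

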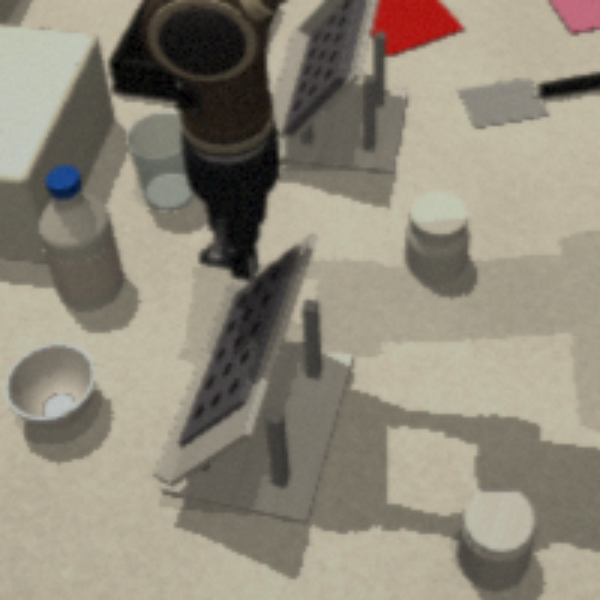

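>>> apply_moves(
  increments=[
    [0,0,0,5,0],
    [0,0,0,4,0],
    [0,0,0,0,0],
  ],
)

```text
time: 5.25
ee_pos: [0.5617, 0.1193, 0.1071]
tool_rot: [-0.0, -0.677, 0.736, 0.0]
wrist_force: [0.0, 0.5, 0.4]
grip_width: 0.0001
```

>>> apply_moves(
  increments=[
    [0,0,0,1.5,0],
    [0,0,0,0,0],
  ],
)

```text
time: 5.45
ee_pos: [0.5618, 0.1193, 0.1056]
tool_rot: [-0.0, -0.677, 0.736, 0.0]
wrist_force: [-0.3, 0.5, -0.9]
grip_width: -0.0002
```

>>> apply_moves(
  increments=[
    [0,0,0,1,0],
    [0,0,0,0,0],
  ],
)

```text
time: 5.65
ee_pos: [0.5619, 0.1193, 0.1046]
tool_rot: [-0.0, -0.677, 0.736, 0.0]
wrist_force: [-0.0, -0.1, 0.7]
grip_width: 0.0003
```

>>> apply_moves(
  increments=[
    [0,0,0,1,0],
    [0,0,0,0,0],
  ],
)

```text
time: 5.85
ee_pos: [0.5619, 0.1192, 0.1036]
tool_rot: [-0.0, -0.677, 0.736, 0.0]
wrist_force: [0.3, 0.3, 1.2]
grip_width: -0.0
```

>>> apply_moves(
  increments=[
    [0,0,0,1,0],
    [0,0,0,0,0],
  ],
)

```text
time: 6.05
ee_pos: [0.5622, 0.1193, 0.1028]
tool_rot: [0.0, -0.677, 0.736, -0.0]
wrist_force: [-0.5, -1.1, -0.1]
grip_width: 0.0001
```

>>> apply_moves(
  increments=[
    [0,0,0,1,0],
    [0,0,0,0,0],
  ],
)

```text
time: 6.25
ee_pos: [0.5626, 0.1193, 0.1021]
tool_rot: [0.0, -0.677, 0.736, -0.0]
wrist_force: [0.4, 0.3, 1.1]
grip_width: -0.0
```

>>> apply_moves(
  increments=[
    [0,0,0,1,0],
    [0,0,0,0,0],
  ],
)

```text
time: 6.45
ee_pos: [0.563, 0.1193, 0.1014]
tool_rot: [0.001, -0.677, 0.736, -0.001]
wrist_force: [1.9, 0.1, 1.6]
grip_width: -0.0002
```

```bash
python3 - <<'E'
from nav import *
T=pt("d",-.055,-.055,.006)+loc("d",.011,0,0)-loc("d",0,0,0); to(T)
x=manip.read_state()["ee_pos"]-[*DO,0]
u=x[0]*np.cos(DY)+x[1]*np.sin(DY); w=-x[0]*np.sin(DY)+x[1]*np.cos(DY)
n=(u-.011)*np.sin(a)+(x[2]-.055)*np.cos(a); print("u,w",u,w,"normal height of corner mm",n*1000)
E
```

```text
t 6.45 pos [0.563  0.1193 0.1014] theta -94.79 F [1.93 0.12 1.61] w -0.2 -> tool mm [-4.5 -0.  -2.1] tilt [0.0021 0.0002]
u,w -0.015701412724891246 -0.059508648082895764 normal height of corner mm 4.740834842475901
```

>>> apply_moves(
  increments=[
    [0,0,0,-20,0],
    [0,15,0,-10,-0.4],
    [0,20,0,0,0],
    [0,11,0,0,0],
    [0,0,0,0,0],
    [0,0,0,0,0],
  ],
)

```text
time: 7.05
ee_pos: [0.5578, 0.0735, 0.1301]
tool_rot: [-0.0, -0.679, 0.734, 0.001]
wrist_force: [0.8, -0.5, -0.3]
grip_width: -0.0001
```

```bash
python3 - <<'E'
from nav import *
T=loc("d",-.0157,-.105,.0949); to(T)
E
```

```text
t 7.05 pos [0.5578 0.0735 0.1301] theta -94.45 F [ 0.76 -0.54 -0.32] w -0.1 -> tool mm [-0.6 -1.8 35.2] tilt [-0.0015  0.0005]
```

>>> apply_moves(
  increments=[
    [0,3,-1.8,10,0],
    [0,0,0,15,0],
    [0,0,0,10,0],
    [0,0,0,0,0],
    [0,0,0,0,0],
  ],
)

```text
time: 7.55
ee_pos: [0.5593, 0.0705, 0.0947]
tool_rot: [-0.001, -0.68, 0.734, 0.001]
wrist_force: [-0.3, 0.1, -0.2]
grip_width: -0.0
```

```bash
python3 - <<'E'
from nav import *
T=loc("d",-.0157,-.105,.0949); to(T)
p=shot("scene"); cv2.imwrite("pics/s3.png",cv2.resize(p["frame"][180:380,280:480],None,fx=3,fy=3))
E
```

```text
t 7.55 pos [0.5593 0.0705 0.0947] theta -94.38 F [-0.26  0.06 -0.2 ] w -0.0 -> tool mm [-3.5  0.  -0.2] tilt [-0.002 -0.   ]
```

View pics/s3.png

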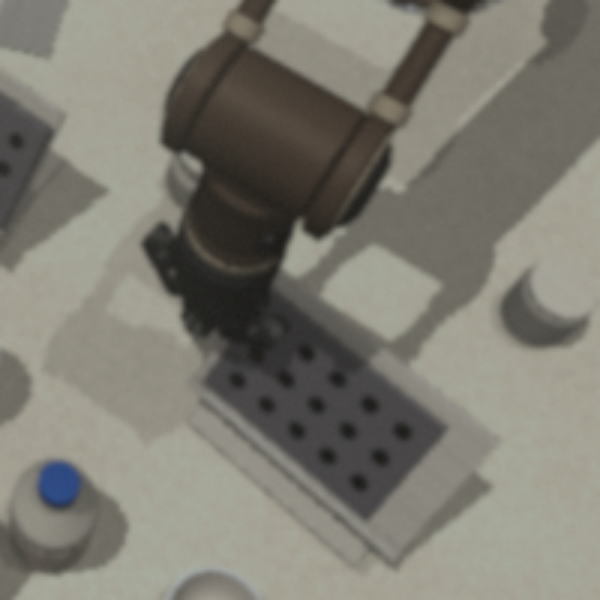

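>>> apply_moves(
  increments=[
    [0,-5,0,0,0],
    [0,-5,0,0,0],
    [0,-5,0,0,0],
    [0,-5,0,0,0],
    [0,-5,0,0,0],
    [0,-5,0,0,0],
  ],
)

```text
time: 8.2
ee_pos: [0.5624, 0.1003, 0.096]
tool_rot: [-0.0, -0.68, 0.733, -0.0]
wrist_force: [-0.1, -1.5, 1.1]
grip_width: -0.0001
```

```bash
python3 - <<'E'
from nav import *
T=loc("d",-.0157,-.105,.0949); to(T)
p=shot("scene"); cv2.imwrite("pics/s4.png",cv2.resize(p["frame"][180:380,280:480],None,fx=3,fy=3))
E
```

```text
t 8.2 pos [0.5624 0.1003 0.096 ] theta -94.36 F [-0.11 -1.53  1.09] w -0.1 -> tool mm [26.5  0.9  1.1] tilt [ 0.0004 -0.0008]
```

View pics/s4.png

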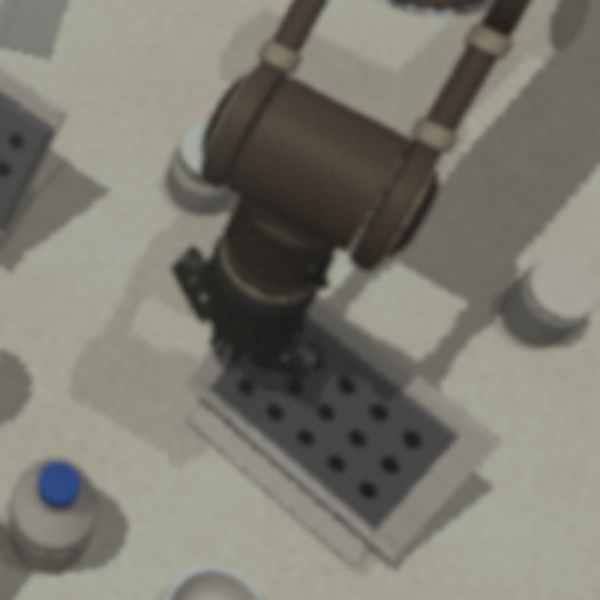

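>>> apply_moves(
  increments=[
    [0,-6,0,0,0],
    [0,-6,0,0,0],
    [0,-6,0,0,0],
    [0,-6,0,0,0],
    [0,-6,0,0,0],
  ],
)

```text
time: 8.75
ee_pos: [0.5647, 0.1306, 0.0959]
tool_rot: [0.0, -0.68, 0.734, -0.0]
wrist_force: [0.5, -2.8, 1.8]
grip_width: 0.0
```

```bash
python3 - <<'E'
from nav import *
T=loc("d",-.0157,-.105,.0949); to(T)
p=shot("scene"); cv2.imwrite("pics/s5.png",cv2.resize(p["frame"][180:380,280:480],None,fx=3,fy=3))
E
```

```text
t 8.75 pos [0.5647 0.1306 0.0959] theta -94.38 F [ 0.49 -2.79  1.81] w 0.0 -> tool mm [56.8  0.8  1. ] tilt [ 0.0002 -0.0002]
```

View pics/s5.png

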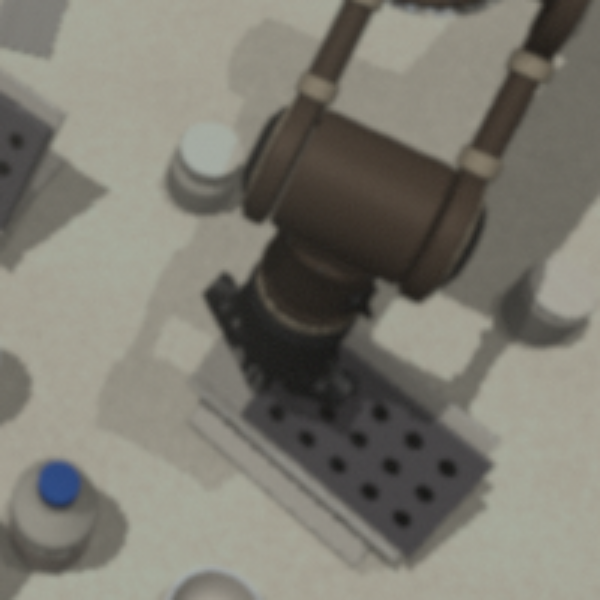

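>>> apply_moves(
  increments=[
    [0,-6,0,0,0],
    [0,-6,0,0,0],
    [0,-6,0,0,0],
    [0,-6,0,0,0],
    [0,-6,0,0,0],
    [0,-3,0,0,0],
    [0,0,0,0,0],
  ],
)

```text
time: 9.5
ee_pos: [0.5669, 0.1639, 0.0957]
tool_rot: [0.0, -0.68, 0.734, 0.0]
wrist_force: [1.0, -0.1, 0.5]
grip_width: 0.0004
```

```bash
python3 - <<'E'
from nav import *
T=loc("d",-.0157,-.105,.0949); to(T)
p=shot("scene"); cv2.imwrite("pics/s6.png",cv2.resize(p["frame"][180:380,280:480],None,fx=3,fy=3))
p=shot("side"); cv2.imwrite("pics/d6.png",cv2.resize(p["frame"][180:380,160:360],None,fx=3,fy=3))
E
```

```text
t 9.5 pos [0.5669 0.1639 0.0957] theta -94.38 F [ 0.99 -0.12  0.52] w 0.4 -> tool mm [90.2  0.5  0.7] tilt [-0.0002  0.0008]
```

View pics/s6.png

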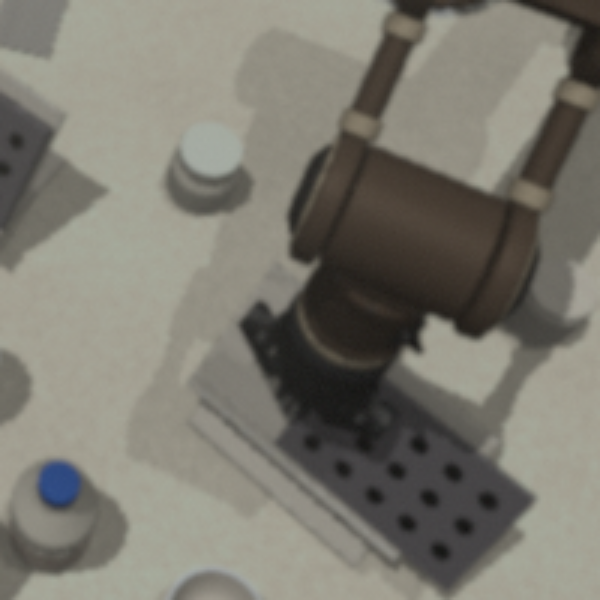

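View pics/d6.png

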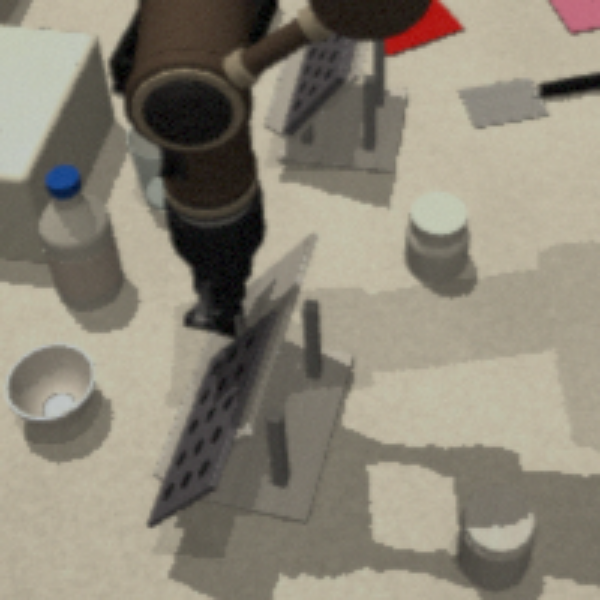

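>>> apply_moves(
  increments=[
    [0,8,0,0,0],
    [0,0,0,-30,0],
    [0,0,0,-40,0],
    [0,0,0,-40,0],
    [20,0,0,-30,-8],
    [30,0,0,0,-8.2],
    [35,0,0,0,-8.2],
    [35,0,0,0,-8.2],
    [35,0,0,0,-8.2],
    [35,0,0,0,-8.2],
    [35,0,0,0,-8.2],
    [35,0,0,0,-8.2],
    [35,0,0,0,-8.2],
    [35,0,0,0,-8.2],
    [35,0,0,0,-8.2],
    [35,0,0,0,0],
  ],
)

```text
time: 11.2
ee_pos: [0.5661, 0.1544, 0.2355]
tool_rot: [0.0, 0.999, -0.039, -0.0]
wrist_force: [-0.8, 0.3, -0.7]
grip_width: 0.035
```

```bash
python3 - <<'E'
from nav import *
to(loc("d",0,.13,.22))
p=shot("scene"); cv2.imwrite("pics/s7.png",cv2.resize(p["frame"][180:380,280:480],None,fx=3,fy=3)); cv2.imwrite("pics/s7raw.png",p["frame"])
p=shot("side"); cv2.imwrite("pics/d7.png",cv2.resize(p["frame"][180:380,160:360],None,fx=3,fy=3))
E
```

```text
t 11.2 pos [0.5661 0.1544 0.2355] theta -4.44 F [-0.76  0.25 -0.7 ] w 35.0 -> tool mm [  15.1 -154.3   15.5] tilt [-0.0007 -0.0001]
```

View pics/s7.png

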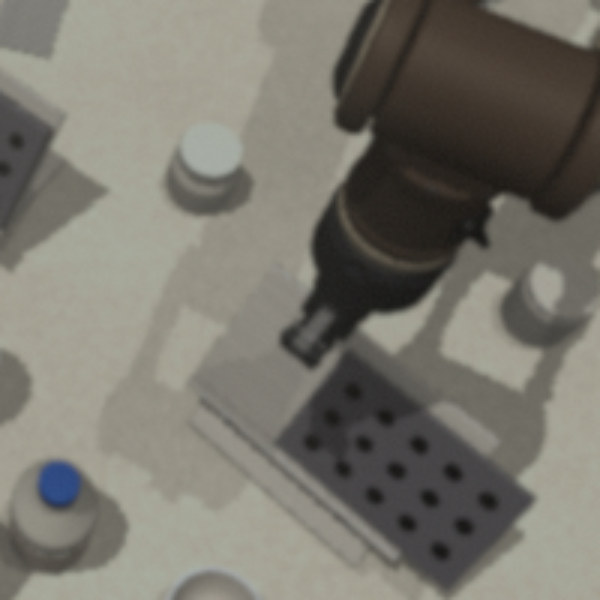

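View pics/d7.png

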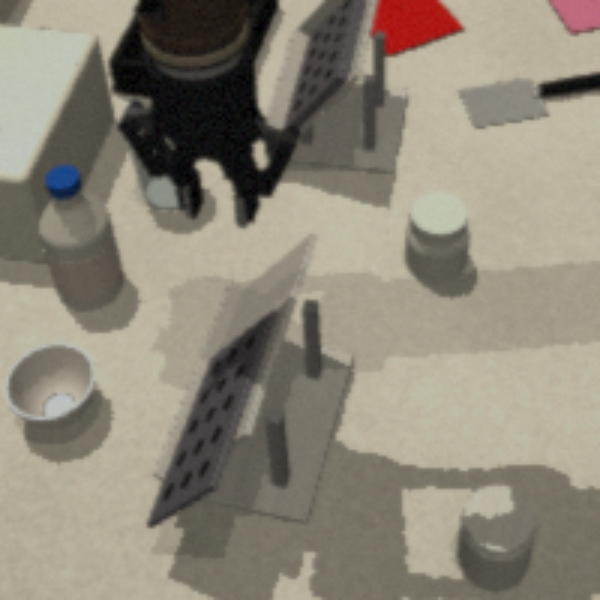

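```bash
python3 - <<'E'
from nav import *
from fit import model,refine
P=np.array([(353,391),(333,417),(312,442),(386,417),(364,443),(343,469),(419,444),(397,470),(375,495),(453,472),(430,497),(407,523),(488,500),(464,525),(440,551)])/3+[280,180]
p=shot("scene"); g=cv2.cvtColor(p["frame"],cv2.COLOR_BGR2GRAY); d=refine(g,P); print(abs(d-P).max())
d=d[3:];f=lambda q:(proj(p,face2w(np.array([*DO,.055]),DY,model(0,v[6],v[7],.006)@R.from_euler('z',q[2]).as_matrix().T+[q[0],q[1],0]))[3:]-d).ravel()
s=least_squares(f,[0,.07,0]);print(s.x,np.sqrt(np.mean(s.fun**2)))
E
```

```text
0.715481171548106
[-0.00013456  0.07220668 -0.0021441 ] 0.10691309573315293
```

```bash
python3 - <<'E'
from nav import *
to(loc("d",-.0506,.132,.112))
E
```

```text
t 11.35 pos [0.5663 0.1547 0.2357] theta -4.56 F [-0.57  0.   -0.82] w 35.1 -> tool mm [ -36.  -155.9  123.7] tilt [-0.0003 -0.    ]
```

>>> apply_moves(
  increments=[
    [55,-9,-39,0,0],
    [55,-9,-39,0,0],
    [55,-9,-39,0,0],
    [55,-9,-39,0,0],
    [55,0,0,20,0],
    [55,0,0,20,0],
    [55,0,0,0,0],
    [55,0,0,0,0],
  ],
)

```text
time: 12.15
ee_pos: [0.5422, 0.3131, 0.1954]
tool_rot: [0.0, 0.999, -0.039, -0.001]
wrist_force: [0.6, -0.6, 0.5]
grip_width: 0.0549
```

```bash
python3 - <<'E'
from nav import *
to(loc("d",-.0506,.132,.112))
p=shot("side"); cv2.imwrite("pics/d8.png",cv2.resize(p["frame"][180:380,160:360],None,fx=3,fy=3))
p=shot("wrist","w8")
E
```

```text
t 12.15 pos [0.5422 0.3131 0.1954] theta -4.46 F [ 0.59 -0.62  0.53] w 54.9 -> tool mm [ 0.7  0.  83.4] tilt [-0.0011 -0.0005]
```

View pics/d8.png

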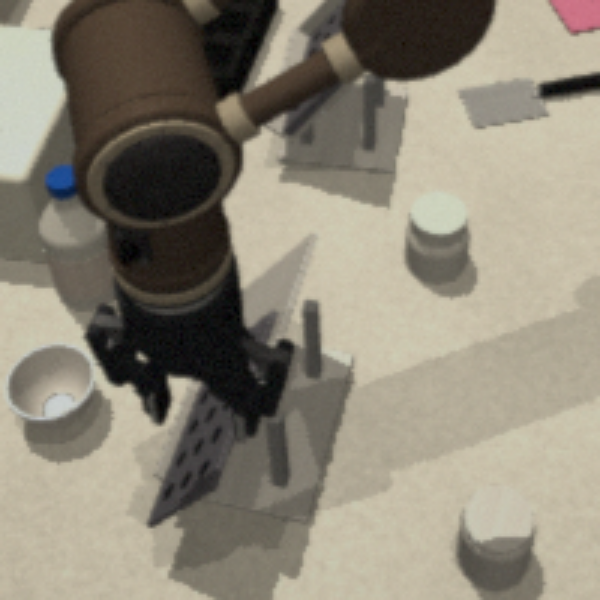

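View pics/w8.png

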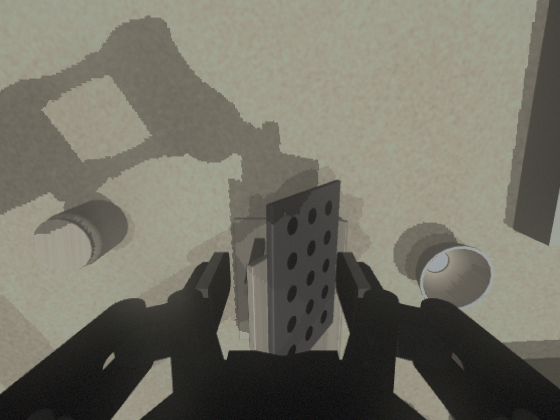

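>>> apply_moves(
  increments=[
    [55,0,0,25,0],
    [55,0,0,20,0],
    [55,0,0,15,0],
    [55,0,0,10,0],
    [55,0,0,0,0],
  ],
  grip_force=20,
)

```text
time: 12.75
ee_pos: [0.5418, 0.3128, 0.1246]
tool_rot: [0.001, 0.999, -0.039, -0.001]
wrist_force: [0.1, -0.4, 0.1]
grip_width: 0.0549
```

```bash
python3 - <<'E'
from nav import *
to(loc("d",-.0506,.132,.112))
p=shot("side"); cv2.imwrite("pics/d9.png",cv2.resize(p["frame"][180:380,160:360],None,fx=3,fy=3))
p=shot("wrist","w9")
E
```

```text
t 12.75 pos [0.5418 0.3128 0.1246] theta -4.42 F [ 0.14 -0.39  0.06] w 54.9 -> tool mm [ 1.  -0.2 12.6] tilt [-0.0021 -0.001 ]
```

View pics/d9.png

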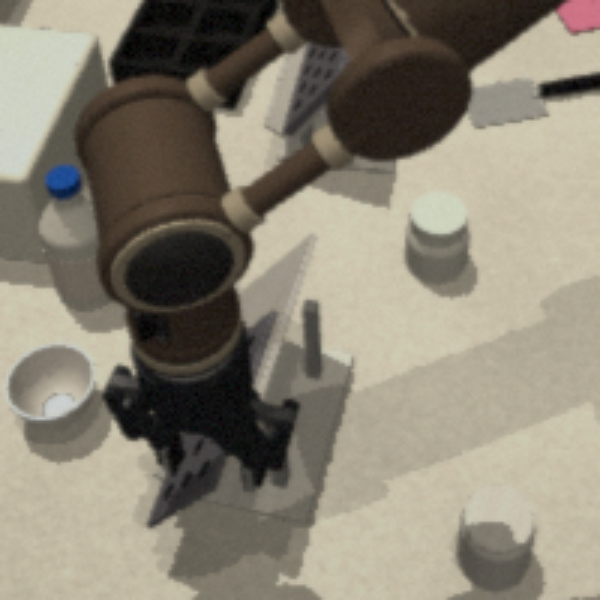

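View pics/w9.png

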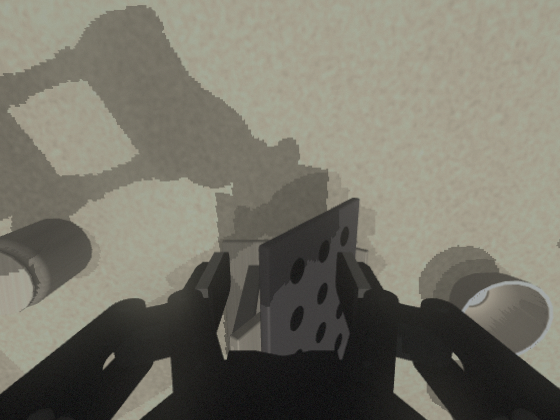

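>>> apply_moves(
  increments=[
    [55,0.5,0,8,0],
    [55,0.5,0,4.5,0],
    [45,0,0,0,0],
    [38,0,0,0,0],
    [38,0,0,0,0],
    [34,6,0,0,0],
    [31,6,0,0,0],
    [28,6,0,0,0],
    [28,0,0,0,0],
  ],
)

```text
time: 13.75
ee_pos: [0.5628, 0.3118, 0.1135]
tool_rot: [-0.0, 0.999, -0.039, 0.001]
wrist_force: [-0.1, -0.1, 0.5]
grip_width: 0.0282
```

```bash
python3 - <<'E'
from nav import *
to(loc("d",-.0506,.132,.112))
p=shot("side"); cv2.imwrite("pics/d10.png",cv2.resize(p["frame"][180:380,160:360],None,fx=3,fy=3))
p=shot("wrist","w10")
E
```

```text
t 13.75 pos [0.5628 0.3118 0.1135] theta -4.43 F [-0.07 -0.13  0.52] w 28.2 -> tool mm [-20.    0.4   1.5] tilt [0.0014 0.0004]
```

View pics/d10.png

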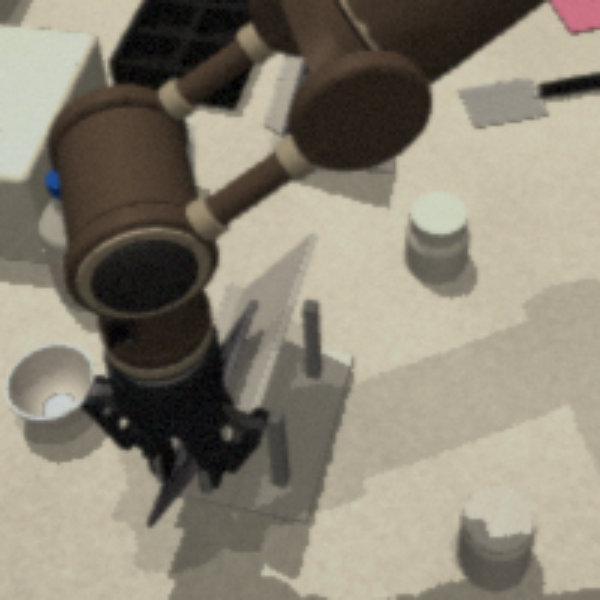

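View pics/w10.png

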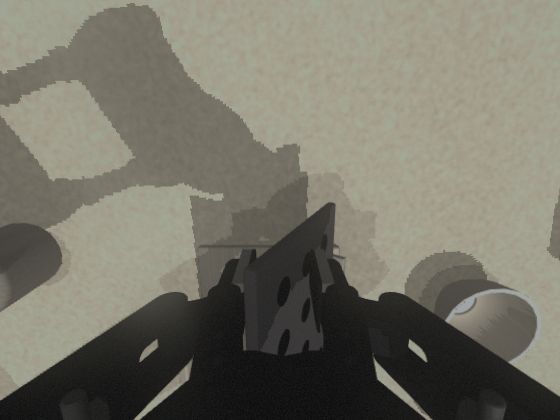

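>>> apply_moves(
  increments=[
    [25,6,0,0,0],
    [21,6,0,0,0],
    [18,6,0,0,0],
    [14,6,0,0,0],
    [11,5,0,0,0],
    [11,0,0,0,0],
  ],
)

```text
time: 14.45
ee_pos: [0.5914, 0.3096, 0.1134]
tool_rot: [-0.0, 0.999, -0.039, 0.0]
wrist_force: [-0.6, 0.4, 0.5]
grip_width: 0.0113
```

```bash
python3 - <<'E'
from nav import *
to(loc("d",-.0506,.132,.112))
p=shot("side"); cv2.imwrite("pics/d11.png",cv2.resize(p["frame"][180:380,160:360],None,fx=3,fy=3))
p=shot("scene"); cv2.imwrite("pics/s11.png",cv2.resize(p["frame"][180:380,280:480],None,fx=3,fy=3))
p=shot("wrist","w11")
E
```

```text
t 14.45 pos [0.5914 0.3096 0.1134] theta -4.42 F [-0.62  0.44  0.51] w 11.3 -> tool mm [-48.7   0.4   1.3] tilt [0.0009 0.0003]
```

View pics/d11.png

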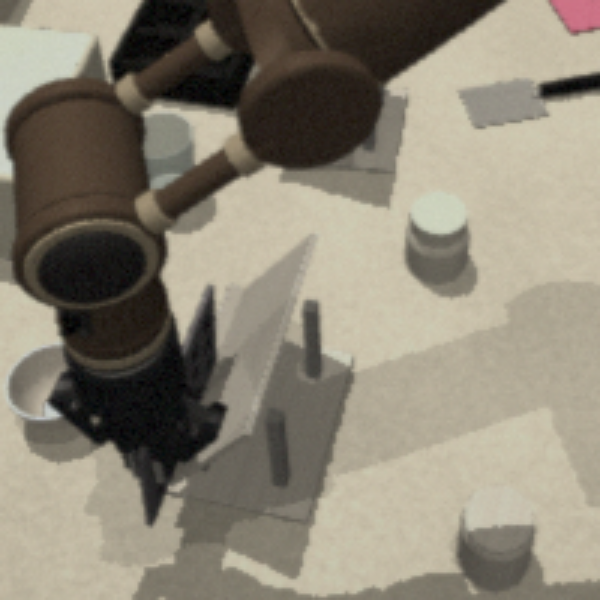

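View pics/w11.png

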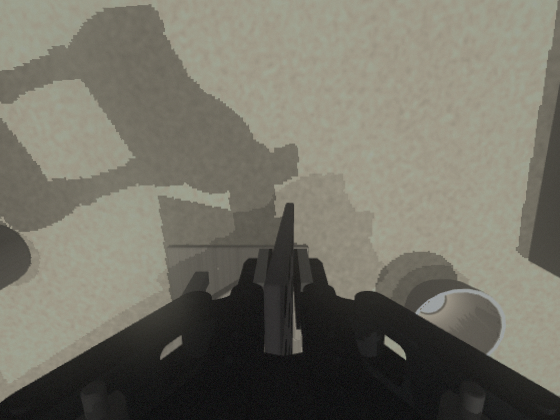

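View pics/s11.png

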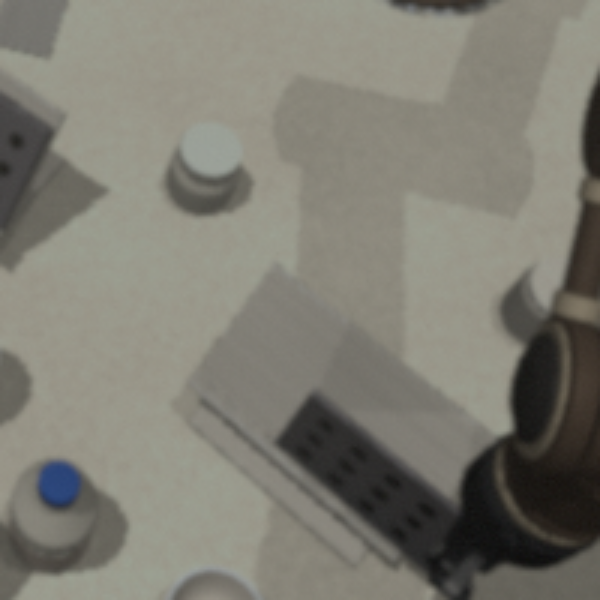

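>>> apply_moves(
  increments=[
    [0,1,0,0,0],
    [0,0,0,0,0],
    [0,0,0,0,0],
    [0,0,0,0,0],
    [0,0,0,0,0],
  ],
  grip_force=60,
)

```text
time: 15.1
ee_pos: [0.5929, 0.3099, 0.1141]
tool_rot: [-0.001, 0.999, -0.038, 0.002]
wrist_force: [5.6, 0.5, 0.8]
grip_width: 0.0054
```

```bash
python3 - <<'E'
from nav import *
to(loc("d",-.0506,.132,.112))
p=shot("side"); cv2.imwrite("pics/d12.png",cv2.resize(p["frame"][180:380,160:360],None,fx=3,fy=3))
p=shot("wrist","w12")
E
```

```text
t 15.1 pos [0.5929 0.3099 0.1141] theta -4.37 F [5.55 0.52 0.83] w 5.4 -> tool mm [-50.2   0.8   1.9] tilt [0.0037 0.001 ]
```

View pics/d12.png

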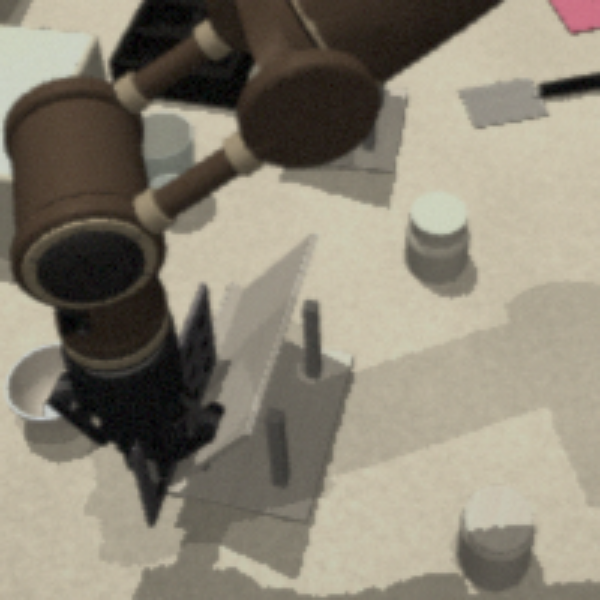

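View pics/w12.png

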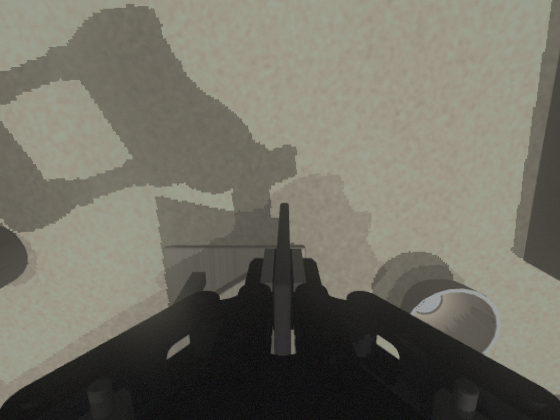

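>>> apply_moves(
  increments=[
    [0,1,0,-3,0],
    [0,0.5,0,-6,0],
    [0,0,0,-10,0],
    [0,0,0,-20,0],
    [0,0,0,-30,0],
    [0,0,0,-35,-1.4],
    [0,0,0,-35,-1.5],
    [0,0,0,0,-1.5],
    [0,0,0,0,0],
    [0,0,0,0,0],
  ],
)

```text
time: 16.2
ee_pos: [0.5911, 0.3089, 0.2502]
tool_rot: [0.001, 1.0, -0.0, -0.002]
wrist_force: [0.4, 0.7, -1.8]
grip_width: 0.0053
```

```bash
python3 - <<'E'
from nav import *
to(loc("r",.0168,.100,.255))
p=shot("side","d13")
p=shot("scene","s13")
E
```

```text
t 16.2 pos [0.5911 0.3089 0.2502] theta -0.02 F [ 0.38  0.74 -1.82] w 5.3 -> tool mm [ -2.1 401.8  -4.1] tilt [-0.0044 -0.0016]
```

View pics/d13.png

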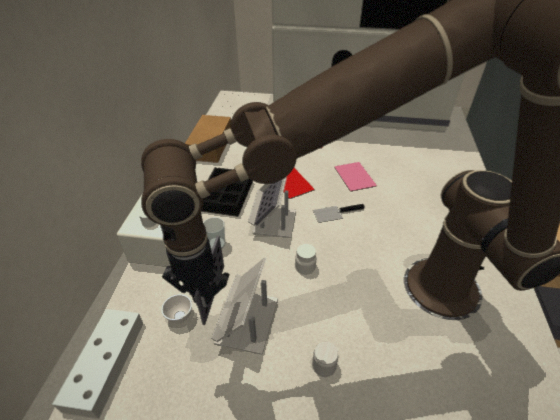

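View pics/s13.png

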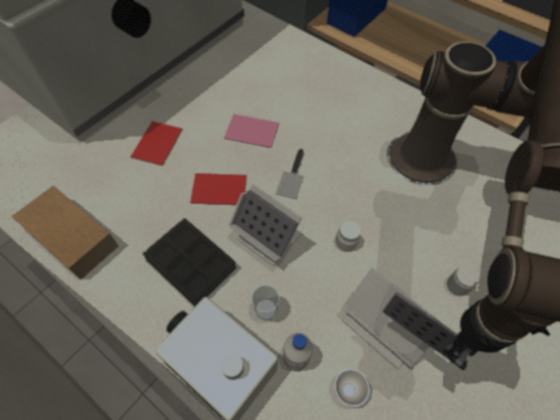

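>>> apply_moves(
  increments=[
    [0,0,15,0,0],
    [0,0,30,0,0],
    [0,0,40,0,0],
    [0,0,40,0,0],
    [0,0,40,0,0],
    [0,0,40,0,0],
    [0,0,40,0,0],
    [0,0,40,0,0],
    [0,0,40,0,0],
    [0,0,35,0,0],
    [0,0,25,0,0],
    [0,0,12,0,0],
    [0,0,4,0,0],
    [0,0,0,0,0],
    [0,0,0,0,0],
  ],
)

```text
time: 17.8
ee_pos: [0.5927, -0.0904, 0.252]
tool_rot: [-0.0, 1.0, 0.001, -0.0]
wrist_force: [-0.1, 0.6, -1.3]
grip_width: 0.0053
```

```bash
python3 - <<'E'
from nav import *
to(loc("r",.0168,.100,.128))
p=shot("side"); cv2.imwrite("pics/d14.png",cv2.resize(p["frame"][100:300,180:380],None,fx=3,fy=3))
p=shot("scene"); cv2.imwrite("pics/s14.png",cv2.resize(p["frame"][120:320,190:390],None,fx=3,fy=3))
E
```

```text
t 17.8 pos [ 0.5927 -0.0904  0.252 ] theta 0.06 F [-0.09  0.64 -1.26] w 5.3 -> tool mm [ -3.8   2.5 124. ] tilt [-0.0005  0.0008]
```

View pics/d14.png

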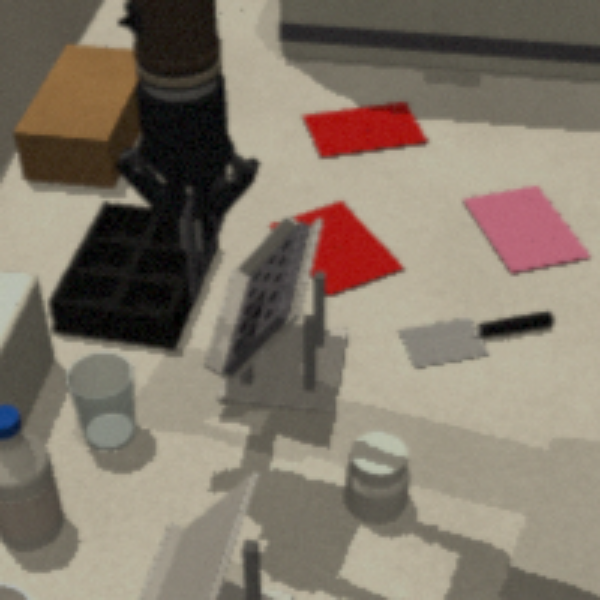

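View pics/s14.png

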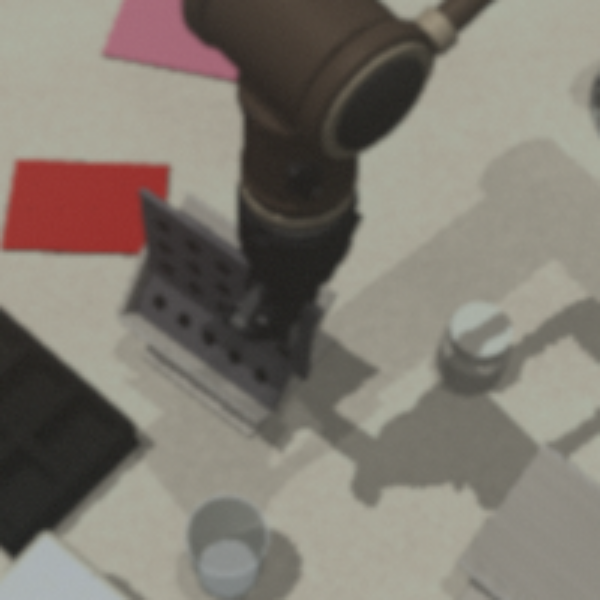

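```bash
python3 - <<'E'
from nav import *
p=shot("scene"); e=manip.read_state()["ee_pos"]; print(e)
for dz in (.0537,-.0563):
    for dw in (-.139,.021): print(dz,dw,(proj(p,e+[0,dw,dz])[0]-[190,120])*3)
E
```

```text
[ 0.59295899 -0.09027688  0.25227152]
0.0537 -0.139 [140.14620261 188.50561698]
0.0537 0.021 [313.65616669 308.97099559]
-0.0563 -0.139 [150.04721634 267.12795978]
-0.0563 0.021 [307.10947525 379.95262523]
```

>>> apply_moves(
  increments=[
    [0,-2,1,15,0],
    [0,-1.8,1,25,0],
    [0,0,0,30,0],
    [0,0,0,25,0],
    [0,0,0,15,0],
    [0,0,0,8,0],
    [0,0,0,0,0],
    [0,0,0,0,0],
  ],
)

```text
time: 18.75
ee_pos: [0.59, -0.0937, 0.1352]
tool_rot: [0.0, 1.0, 0.0, 0.001]
wrist_force: [1.3, -0.4, -1.9]
grip_width: 0.0054
```

```bash
python3 - <<'E'
from nav import *
to(loc("r",.0168,.100,.128))
p=shot("side"); cv2.imwrite("pics/d15.png",cv2.resize(p["frame"][120:270,200:350],None,fx=4,fy=4,interpolation=cv2.INTER_CUBIC))
p=shot("scene"); cv2.imwrite("pics/s15.png",cv2.resize(p["frame"][150:300,190:340],None,fx=4,fy=4,interpolation=cv2.INTER_CUBIC))
E
```

```text
t 18.75 pos [ 0.59   -0.0937  0.1352] theta 0.02 F [ 1.26 -0.44 -1.94] w 5.4 -> tool mm [-1.2 -0.8  7.2] tilt [ 0.0018 -0.0005]
```

View pics/d15.png

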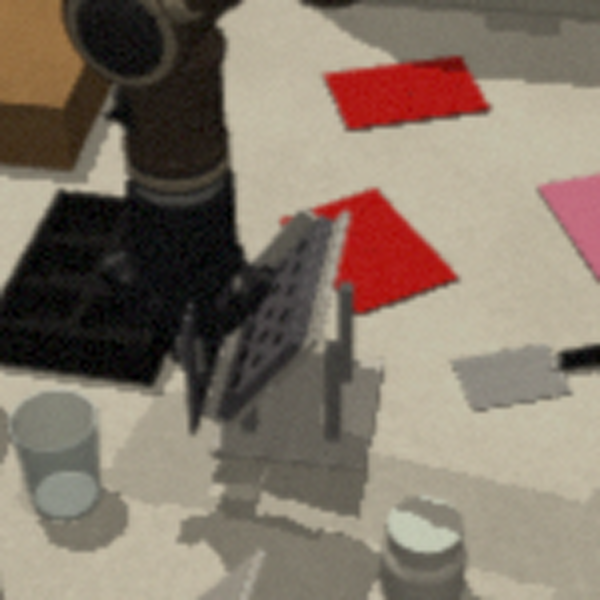

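View pics/s15.png

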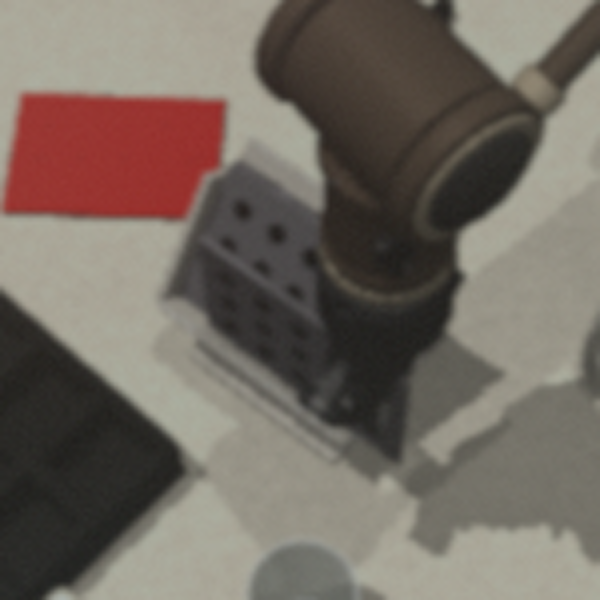

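>>> apply_moves(
  increments=[
    [0,-2.5,0,2,0],
    [0,-2.5,0,3,0],
    [0,0,0,3,0],
    [0,0,0,2,0],
    [0,0,0,0,0],
    [0,0,0,0,0],
  ],
)

```text
time: 19.45
ee_pos: [0.5841, -0.0935, 0.1241]
tool_rot: [-0.0, 1.0, 0.0, -0.0]
wrist_force: [-0.2, -0.0, -0.1]
grip_width: 0.0054
```

>>> apply_moves(
  increments=[
    [0,0,0,1.5,0],
    [0,0,0,0,0],
  ],
)

```text
time: 19.65
ee_pos: [0.5841, -0.0935, 0.1226]
tool_rot: [-0.0, 1.0, 0.0, -0.0]
wrist_force: [0.5, 0.9, -1.1]
grip_width: 0.0052
```

>>> apply_moves(
  increments=[
    [0,0,0,1,0],
    [0,0,0,0,0],
  ],
)

```text
time: 19.85
ee_pos: [0.584, -0.0935, 0.1216]
tool_rot: [-0.0, 1.0, 0.0, -0.0]
wrist_force: [-0.3, 0.1, -1.0]
grip_width: 0.0049
```

>>> apply_moves(
  increments=[
    [0,0,0,1,0],
    [0,0,0,0,0],
  ],
)

```text
time: 20.05
ee_pos: [0.5842, -0.0936, 0.121]
tool_rot: [0.0, 1.0, 0.0, -0.0]
wrist_force: [-0.5, 0.2, -0.3]
grip_width: 0.0052
```

>>> apply_moves(
  increments=[
    [0,0,0,1,0],
    [0,0,0,0,0],
  ],
)

```text
time: 20.25
ee_pos: [0.5844, -0.0934, 0.1206]
tool_rot: [-0.0, 1.0, 0.0, 0.0]
wrist_force: [-1.6, 1.6, 4.5]
grip_width: 0.0051
```

>>> apply_moves(
  increments=[
    [0,0,0,1,0],
    [0,0,0,0,0],
  ],
)

```text
time: 20.45
ee_pos: [0.5846, -0.0933, 0.1205]
tool_rot: [-0.0, 1.0, 0.0, 0.0]
wrist_force: [-3.1, 2.0, 9.0]
grip_width: 0.0058
```

>>> apply_moves(
  increments=[
    [0,0,0,-2,0],
    [9,0,0,0,0],
    [9,0,0,0,0],
    [11,-4,0,0,0],
    [13,-5,0,0,0],
    [16,-5,0,0,0],
    [19,-5,0,0,0],
    [19,0,0,0,0],
  ],
  grip_force=20,
)

```text
time: 21.25
ee_pos: [0.564, -0.0935, 0.1205]
tool_rot: [-0.0, 1.0, -0.0, -0.001]
wrist_force: [-0.2, 0.5, 0.1]
grip_width: 0.019
```

```bash
python3 - <<'E'
from nav import *
to(loc("r",.0168,.100,.128))
p=shot("side"); cv2.imwrite("pics/d16.png",cv2.resize(p["frame"][120:270,200:350],None,fx=4,fy=4,interpolation=cv2.INTER_CUBIC))
p=shot("wrist","w16")
p=shot("scene"); cv2.imwrite("pics/s16.png",cv2.resize(p["frame"][150:300,190:340],None,fx=4,fy=4,interpolation=cv2.INTER_CUBIC))
E
```

```text
t 21.25 pos [ 0.564  -0.0935  0.1205] theta -0.0 F [-0.16  0.5   0.15] w 19.0 -> tool mm [24.9 -0.6 -7.5] tilt [-0.0012  0.0002]
```

View pics/d16.png

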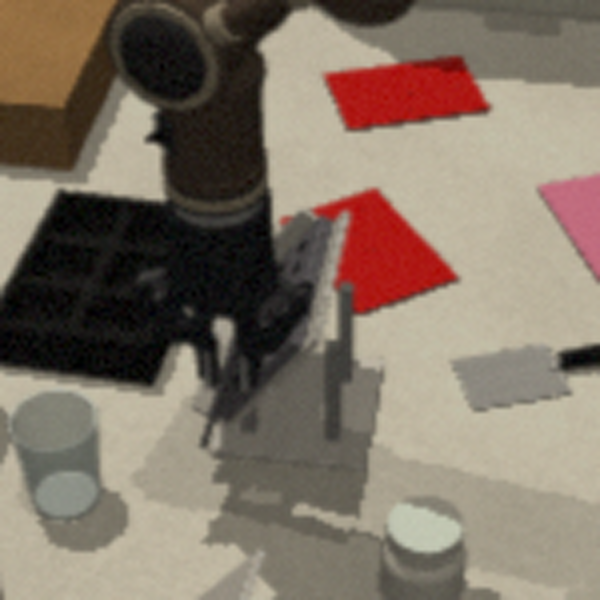

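View pics/w16.png

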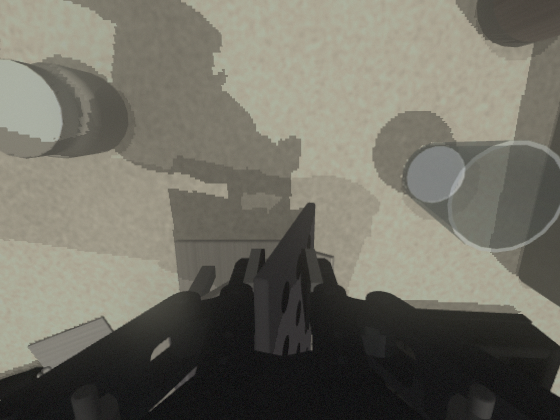

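View pics/s16.png

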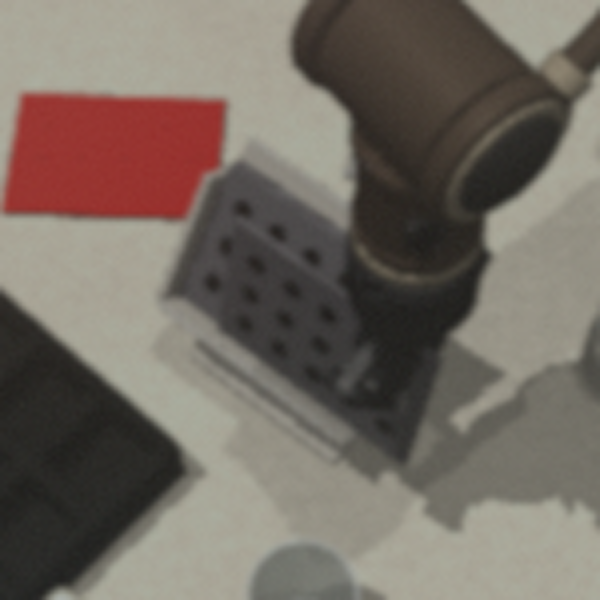

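>>> apply_moves(
  increments=[
    [22,-5,0,0,0],
    [24,-5,0,0,0],
    [27,-5,0,0,0],
    [29,-5,0,0,0],
    [32,-5,0,0,0],
    [34,-4,0,0,0],
    [34,0,0,0,0],
  ],
)

```text
time: 22.1
ee_pos: [0.5355, -0.0935, 0.1208]
tool_rot: [-0.0, 1.0, -0.0, -0.0]
wrist_force: [-0.2, 0.3, -1.0]
grip_width: 0.0342
```

```bash
python3 - <<'E'
from nav import *
to(loc("r",.0168,.100,.128))
p=shot("side"); cv2.imwrite("pics/d17.png",cv2.resize(p["frame"][120:270,200:350],None,fx=4,fy=4,interpolation=cv2.INTER_CUBIC))
p=shot("wrist","w17")
p=shot("scene"); cv2.imwrite("pics/s17.png",cv2.resize(p["frame"][150:300,190:340],None,fx=4,fy=4,interpolation=cv2.INTER_CUBIC))
E
```

```text
t 22.1 pos [ 0.5355 -0.0935  0.1208] theta -0.0 F [-0.25  0.27 -1.03] w 34.2 -> tool mm [53.3 -0.6 -7.2] tilt [-0.0002  0.0001]
```

View pics/d17.png

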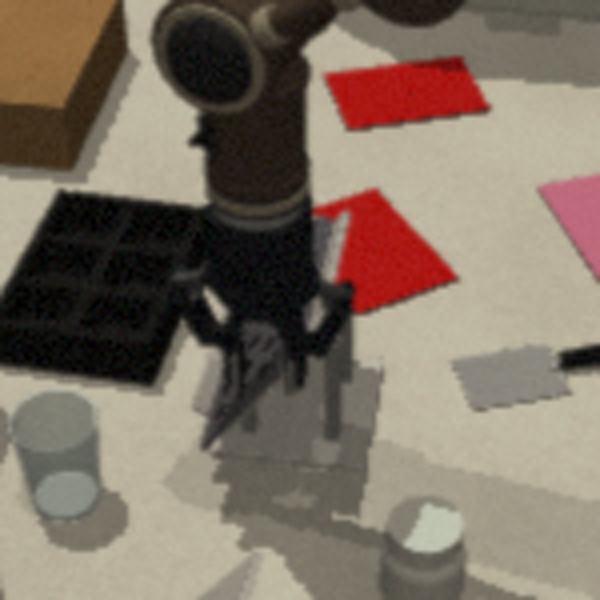

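View pics/w17.png

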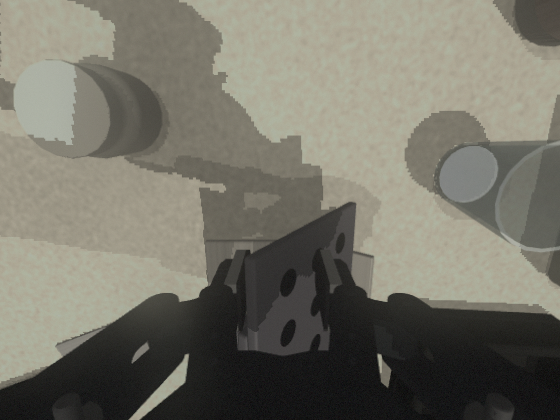

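View pics/s17.png

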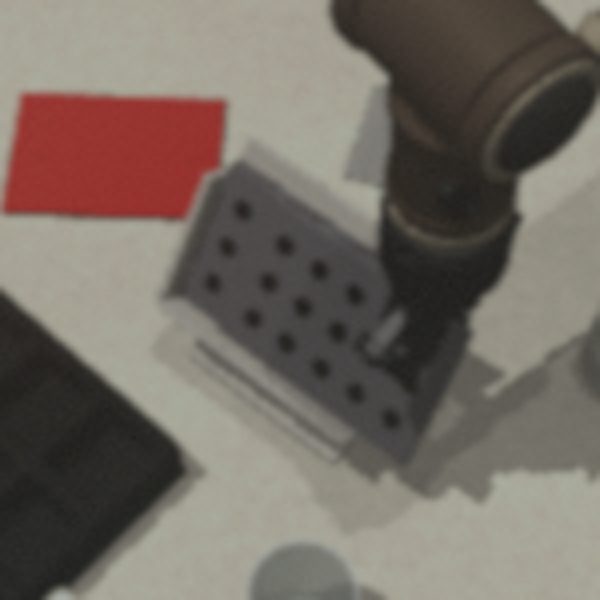

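>>> apply_moves(
  increments=[
    [38,-3,0,0,0],
    [42,-2,0,0,0],
    [48,0,0,0,0],
    [55,0,0,0,0],
    [55,0,0,0,0],
    [55,0,0,-15,0],
    [55,0,0,-30,0],
    [55,0,0,-40,0],
    [55,0,0,-30,0],
    [20,0,0,0,0],
    [0,0,0,0,0],
  ],
)

```text
time: 23.35
ee_pos: [0.5319, -0.0937, 0.2377]
tool_rot: [0.0, 1.0, 0.0, 0.002]
wrist_force: [0.1, 1.0, -0.4]
grip_width: 0.0266
```

```bash
python3 - <<'E'
from nav import *
to(loc("r",.0168,.100,.128))
p=shot("side"); cv2.imwrite("pics/d18.png",cv2.resize(p["frame"][120:270,200:350],None,fx=4,fy=4,interpolation=cv2.INTER_CUBIC))
p=shot("scene"); cv2.imwrite("pics/s18.png",cv2.resize(p["frame"][150:300,190:340],None,fx=4,fy=4,interpolation=cv2.INTER_CUBIC))
E
```

```text
t 23.35 pos [ 0.5319 -0.0937  0.2377] theta 0.01 F [ 0.06  1.02 -0.44] w 26.6 -> tool mm [ 56.6  -0.9 109.9] tilt [ 0.0033 -0.0008]
```

View pics/d18.png

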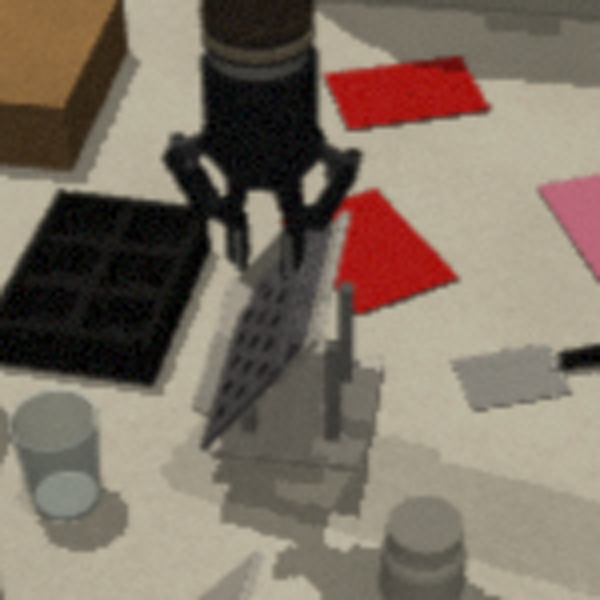

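View pics/s18.png

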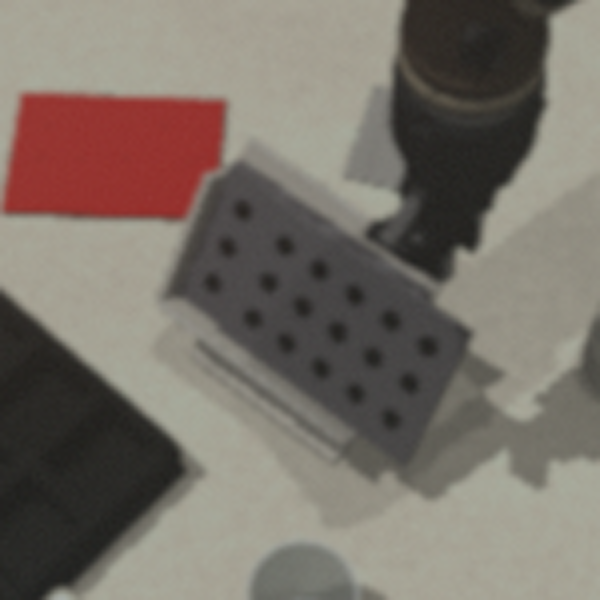

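>>> apply_moves(
  increments=[
    [0,15,-20,0,0],
    [0,15,-21,0,0],
    [0,0,0,0,8.2],
    [0,0,0,0,8.2],
    [0,0,0,0,8.2],
    [0,0,0,0,8.2],
    [0,0,0,0,8.2],
    [0,0,0,0,8.2],
    [0,0,0,0,8.2],
    [0,0,0,0,8.2],
    [0,0,0,0,8.2],
    [0,0,0,0,8.2],
    [0,0,0,0,8],
    [0,0,0,0,0],
    [0,0,0,0,0],
  ],
)

```text
time: 24.95
ee_pos: [0.5602, -0.0524, 0.2344]
tool_rot: [0.001, 0.708, -0.706, -0.001]
wrist_force: [-0.4, 0.3, -0.0]
grip_width: -0.0001
```

```bash
cat > fit3.py <<'E'
from nav import *
from fit import model,refine
def fitr(P,skip=()):
    p=shot("scene"); g=cv2.cvtColor(p["frame"],cv2.COLOR_BGR2GRAY); d=refine(g,P); print("shift",abs(d-P).max())
    k=[i for i in range(15) if i not in skip]
    f=lambda q:(proj(p,face2w(np.array([*RO,.055]),RY,(model(0,v[6],v[7],0)+[.055,0,0])@R.from_euler('z',q[2]).as_matrix().T+[q[0]-.055,q[1],.018]))[k]-d[k]).ravel()
    s=least_squares(f,[0,.04,0]);print("dx,y mm, yaw deg",s.x*[1000,1000,57.3],"rms",np.sqrt(np.mean(s.fun**2)))
    return p,d
E
python3 - <<'E'
from fit3 import *
P=np.array([(285,245),(269,283),(252,318),(320,270),(303,306),(286,343),(355,295),(338,331),(321,369),(391,320),(373,356),(356,394),(428,345),(410,382),(391,419)])/4+[190,150]
fitr(P)
to(loc("r",-.0103,.140,.1072))
E
```

```text
shift 0.6463414634146432
dx,y mm, yaw deg [-7.12638756e-02  3.91055505e+01  2.10205666e-02] rms 0.06004590899642403
t 25.0 pos [ 0.5604 -0.0524  0.2347] theta -89.85 F [ 0.11 -0.21  0.39] w -0.1 -> tool mm [  0.5  -1.6 127.5] tilt [-0.0021  0.0004]
```

>>> apply_moves(
  increments=[
    [0,0,-1.6,30,0],
    [0,0,0,40,0],
    [0,0,0,35,0],
    [0,0,0,15,0],
    [0,0,0,7.5,0],
    [0,0,0,0,0],
    [0,0,0,0,0],
  ],
)

```text
time: 25.7
ee_pos: [0.5643, -0.0528, 0.1099]
tool_rot: [-0.001, 0.707, -0.707, 0.001]
wrist_force: [-0.7, -0.1, 0.3]
grip_width: -0.0003
```

```bash
python3 - <<'E'
from nav import *
to(loc("r",-.0103,.140,.1072))
p=shot("side"); cv2.imwrite("pics/d19.png",cv2.resize(p["frame"][120:270,200:350],None,fx=4,fy=4,interpolation=cv2.INTER_CUBIC))
p=shot("scene"); cv2.imwrite("pics/s19.png",cv2.resize(p["frame"][150:300,190:340],None,fx=4,fy=4,interpolation=cv2.INTER_CUBIC))
E
```

```text
t 25.7 pos [ 0.5643 -0.0528  0.1099] theta -89.97 F [-0.72 -0.14  0.26] w -0.3 -> tool mm [0.1 2.5 2.7] tilt [ 0.003  -0.0005]
```

View pics/d19.png

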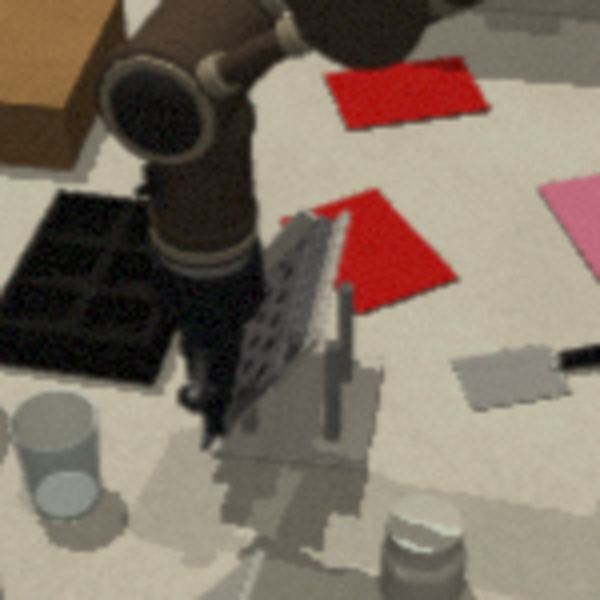

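View pics/s19.png

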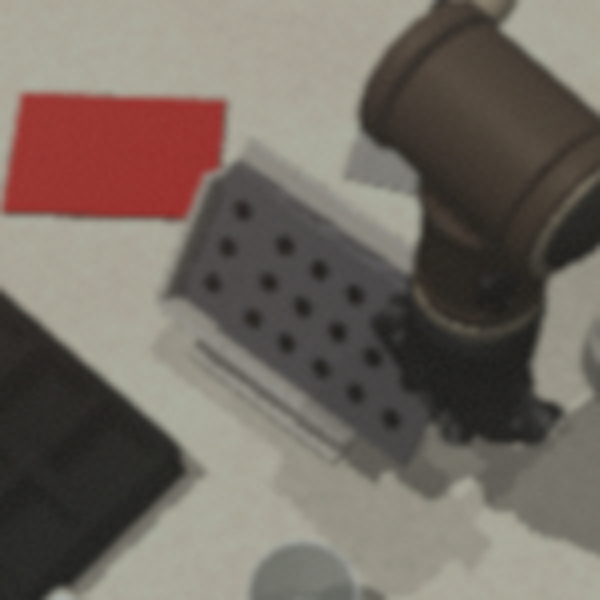

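>>> apply_moves(
  increments=[
    [0,0,2.5,0,0],
    [0,0,0,2.5,0],
    [0,0,0,0,0],
    [0,6,0,0,0],
    [0,5,0,0,0],
    [0,4,0,0,0],
    [0,4,0,0,0],
    [0,4,0,0,0],
    [0,4,0,0,0],
  ],
)

```text
time: 26.7
ee_pos: [0.5602, -0.0799, 0.1057]
tool_rot: [0.0, -0.707, 0.707, 0.0]
wrist_force: [0.5, 1.3, 0.5]
grip_width: -0.0
```

```bash
python3 - <<'E'
from nav import *
to(loc("r",-.0103,.0862,.1072))
p=shot("scene"); cv2.imwrite("pics/s20.png",cv2.resize(p["frame"][150:300,190:340],None,fx=4,fy=4,interpolation=cv2.INTER_CUBIC))
E
```

```text
t 26.7 pos [ 0.5602 -0.0799  0.1057] theta -90.0 F [0.54 1.25 0.52] w -0.0 -> tool mm [26.8 -1.6 -1.5] tilt [-0.      0.0002]
```

View pics/s20.png

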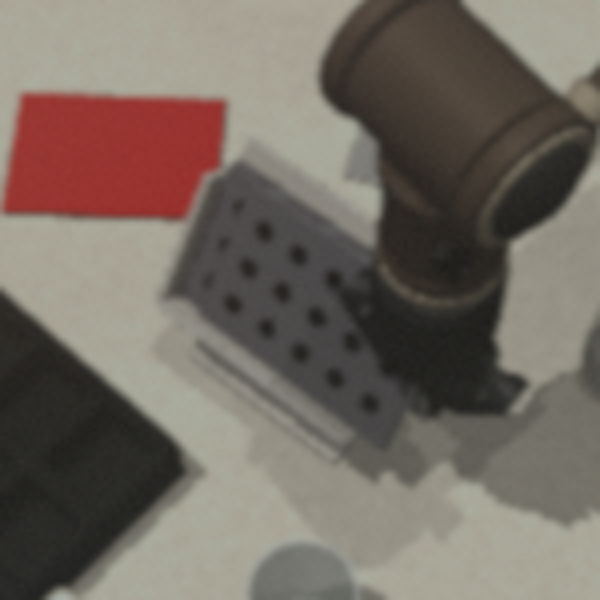

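>>> apply_moves(
  increments=[
    [0,4,-0.8,-0.8,0],
    [0,4,-0.8,-0.7,0],
    [0,4,0,0,0],
    [0,4,0,0,0],
    [0,4,0,0,0],
    [0,0,0,0,0],
  ],
)

```text
time: 27.35
ee_pos: [0.5619, -0.1002, 0.1073]
tool_rot: [-0.0, -0.707, 0.707, -0.0]
wrist_force: [-0.1, 0.5, 0.6]
grip_width: -0.0001
```

```bash
python3 - <<'E'
from nav import *
to(loc("r",-.0103,.0862,.1072))
p=shot("scene"); cv2.imwrite("pics/s21.png",cv2.resize(p["frame"][150:300,190:340],None,fx=4,fy=4,interpolation=cv2.INTER_CUBIC))
E
```

```text
t 27.35 pos [ 0.5619 -0.1002  0.1073] theta -90.01 F [-0.08  0.45  0.65] w -0.1 -> tool mm [6.5 0.1 0.1] tilt [ 0.0001 -0.0005]
```

View pics/s21.png

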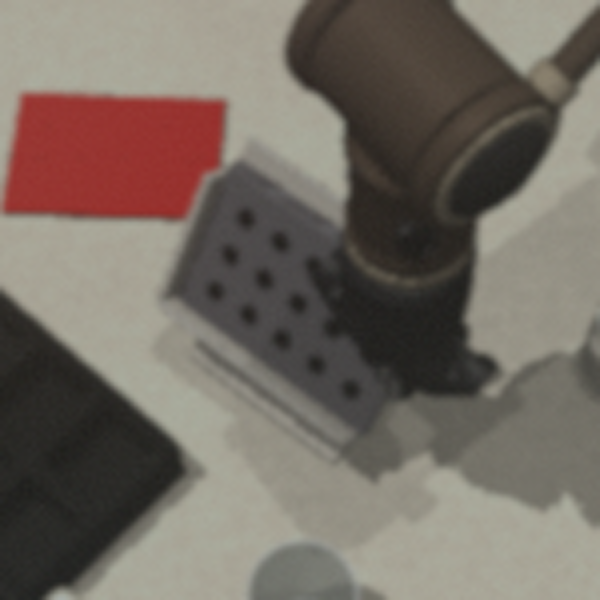

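Nearly home; now small steps while watching the force.

>>> apply_moves(
  increments=[
    [0,2,0,0,0],
    [0,2,0,0,0],
    [0,1,0,0,0],
    [0,0,0,0,0],
  ],
)

```text
time: 27.8
ee_pos: [0.5618, -0.1047, 0.1073]
tool_rot: [0.0, 0.707, -0.707, 0.0]
wrist_force: [-0.1, 0.9, 0.4]
grip_width: 0.0007
```

>>> apply_moves(
  increments=[
    [0,1,0,0,0],
    [0,0,0,0,0],
  ],
)

```text
time: 28.0
ee_pos: [0.5618, -0.1056, 0.1073]
tool_rot: [0.0, 0.707, -0.707, -0.0]
wrist_force: [0.1, 0.4, -0.0]
grip_width: -0.0002
```

>>> apply_moves(
  increments=[
    [0,1,0,0,0],
    [0,0,0,0,0],
  ],
)

```text
time: 28.2
ee_pos: [0.5618, -0.1066, 0.1072]
tool_rot: [0.0, 0.707, -0.707, -0.0]
wrist_force: [-0.3, 1.3, 0.4]
grip_width: 0.0
```

>>> apply_moves(
  increments=[
    [0,1,0,0,0],
    [0,0,0,0,0],
  ],
)

```text
time: 28.4
ee_pos: [0.5618, -0.1077, 0.1072]
tool_rot: [0.0, 0.707, -0.707, -0.0]
wrist_force: [-0.5, 1.0, 1.3]
grip_width: 0.0
```

>>> apply_moves(
  increments=[
    [0,1,0,0,0],
    [0,0,0,0,0],
  ],
)

```text
time: 28.6
ee_pos: [0.5617, -0.108, 0.1073]
tool_rot: [0.0, -0.707, 0.707, 0.0]
wrist_force: [-0.8, 3.2, -0.0]
grip_width: 0.0
```

```bash
python3 - <<'E'
from nav import *
to(loc("r",-.0103,.0862,.1072))
p=shot("scene"); cv2.imwrite("pics/s22.png",cv2.resize(p["frame"][150:300,190:340],None,fx=4,fy=4,interpolation=cv2.INTER_CUBIC))
E
```

```text
t 28.6 pos [ 0.5617 -0.108   0.1073] theta -90.02 F [-0.85  3.19 -0.02] w 0.0 -> tool mm [-1.3 -0.   0.1] tilt [-0.0002  0.0012]
```

View pics/s22.png

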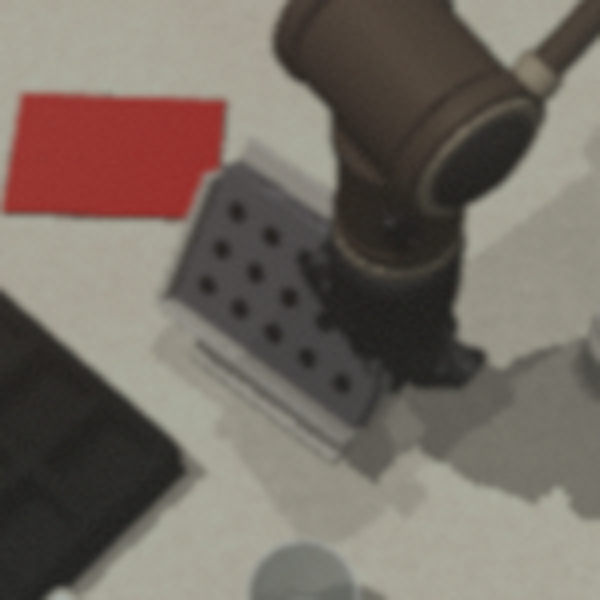

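>>> apply_moves(
  increments=[
    [0,1,0,0,0],
    [0,0,0,0,0],
    [0,0,0,0,0],
  ],
)

```text
time: 28.95
ee_pos: [0.5618, -0.1081, 0.1072]
tool_rot: [0.001, -0.707, 0.707, 0.001]
wrist_force: [1.2, 5.2, 0.2]
grip_width: 0.0004
```

Against the stop. Back off left, raise, move clear and check.

>>> apply_moves(
  increments=[
    [0,-5,0,0,0],
    [0,-15,0,0,0],
    [0,0,0,-30,0],
    [0,0,0,-45,0],
    [0,-40,0,-45,0],
    [0,-45,15,0,0],
    [0,-45,20,0,0],
    [0,0,0,0,0],
    [0,0,0,0,0],
  ],
)

```text
time: 29.85
ee_pos: [0.5265, 0.0347, 0.2198]
tool_rot: [0.0, 0.708, -0.706, 0.001]
wrist_force: [0.1, -0.0, -0.1]
grip_width: -0.0002
```

```bash
python3 - <<'E'
from fit3 import *
to(loc("r",0,0,0))
P=np.array([(238,211),(222,248),(207,285),(271,236),(255,272),(240,309),(306,260),(290,297),(274,333),(341,285),(325,321),(307,357),(377,309),(360,346),(342,383)])/4+[190,150]
p,d=fitr(P)
cv2.imwrite("pics/s23.png",cv2.resize(p["frame"][150:300,190:340],None,fx=4,fy=4,interpolation=cv2.INTER_CUBIC));cv2.imwrite("pics/s23f.png",p["frame"])
q=shot("side"); cv2.imwrite("pics/d23.png",cv2.resize(q["frame"][120:270,200:350],None,fx=4,fy=4,interpolation=cv2.INTER_CUBIC))
E
```

```text
t 29.85 pos [0.5265 0.0347 0.2198] theta -89.81 F [ 0.05 -0.03 -0.08] w -0.2 -> tool mm [227.5 -44.8 220.1] tilt [ 0.0008 -0.0012]
shift 0.7449856733524598
dx,y mm, yaw deg [-0.0642218  -1.38614004  0.02646722] rms 0.052515311388468204
```

View pics/s23.png

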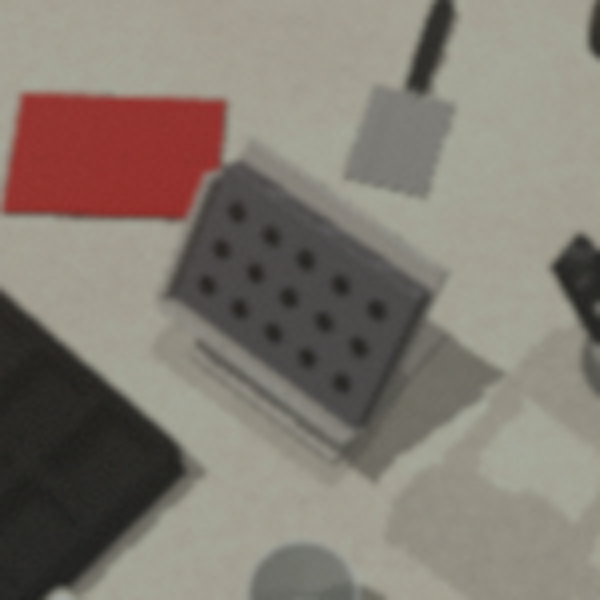

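View pics/d23.png

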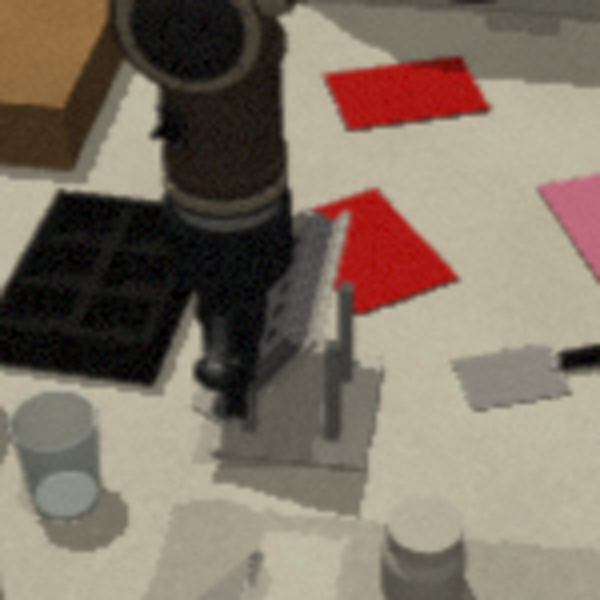

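View pics/s23f.png

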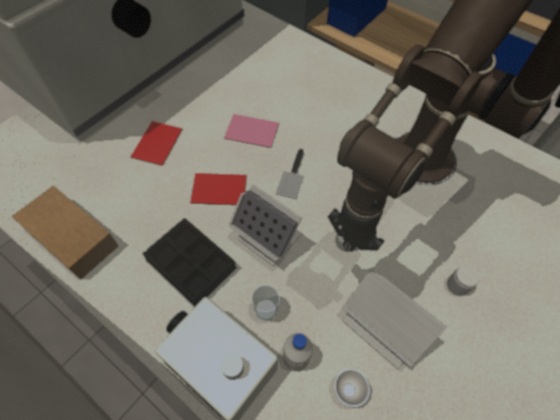

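```bash
python3 - <<'E'
from rig import manip
print(manip.finish_job())
E
```

```text
the job is handed in; nothing more can be done
None
```

The dry cover is on top of the two covers in the rack, down on the ledge and against the side stop. The job was handed in at about 30 s of the 64 s allowed.

**What I did:**
- I pushed the cover about 72 mm to the left with a closed fingertip on its right edge, until it stood about 39 mm past the drain stand's left side.
- The tool can only point straight down, so I tilted the cover upright between the fingers, pivoting on its lower edge. I then gripped it, lifted it off and carried it over.
- I touched it down on the rack's ledge (about 9 N at most) and leaned it back onto the stack between the opening fingers. I then pushed it sideways until the fingertip stalled at about 5 N.

**Last checks:**
- **Position:** a fit of the 15 marks in the scene camera puts the cover's centre at y = -1.4 mm, against -1 mm wanted. It is within 0.1 mm along the slope, with 0.03 degrees of turn. The 0.4 mm is within the camera's 2 mm calibration, and the stall suggests it is against the stop.
- **Stack:** in the picture all three covers look flush. I did not measure the two lower covers separately afterwards; the third hides them from the scene camera.
- **Other things:** everything else looked in its place by eye in the final view, and I did not re-measure it. The jar's base was hidden behind the gripper there.

No check failed. The robot was clear of everything at hand-in.

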